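# Pin back the belt tensioner of the stencil plotter

## Task

The desktop plotter's belt is off for renewal: swing its yellow sprung tensioner arm back against the spring and lock it there with the red-handled pin from the tool block, pushed fully home through the eye of the arm into the hole of the dark locking quadrant beneath. Then let go, with the pin alone holding the arm back, and leave the other things on the desk where they are.

Things in the scene. Friction and masses are not known exactly. Their poses are not given: they have to be found in the camera images.
- plotter: Light grey flatbed plotter, fixed, its whole bed sloping at 30 degrees; place and yaw vary. Its service bay with the drive is open at one end, the bed with a green stencil blank at the other. Origin on the desk, straight below drive_plate's origin; x level, towards the high edge. Heights in the bay, along drive_plate's z: rim 20 mm, pulleys 22 mm, the arm's pivot boss 41 mm, the rest lower.
- drive_plate: Aluminium drive plate in the bay, sloping at 30 degrees, fixed to the plotter. Origin on the pivot axis of the tensioner arm, at the plane from which heights are counted. z: along the pivot axis, out of the plate, 30 degrees from vertical; x: straight up the slope; y: level.
- tensioner (a joint): Swing of the yellow arm about drive_plate's z, rad: 0 at rest, growing counter-clockwise seen from above, end of travel 1.0. A spring drives it back to 0: about 3 N at the eye starts it, 5 to 6 N holds it at 0.6 to 0.85, and only the pin can keep it there. At 0 the arm points from the pivot along (-0.900, 0.435) in drive_plate's x, y; at q this is turned by q about +z.
- tensioner_eye (a point): Centre of the top face of the eye block at the end of the yellow arm, 110 mm from the pivot axis, at height 30 mm over drive_plate's origin plane; swings with the arm. x: from the pivot to the eye; z: along the eye, as drive_plate's z. The eye is a round through hole of 15 mm in a block 32 x 32 mm, 12 mm thick (heights 18 to 30 mm).
- lock_zone (a point): Fixed point in drive_plate, middle of the range where the lock hole may be (swing 0.725), at height 16 mm: the flat top of the dark steel quadrant, a band 92 to 128 mm from the pivot under the whole swing of the eye. Its one hole, 16 mm across, 24 mm deep, 110 mm from the pivot, lies under the eye at a swing of 0.60 to 0.85, different each time, ringed in white: look, or feel for it with the pin's tip through the eye.
- pin_handle (a point): Centre of the red handle of the locking pin, upright in an outer hole of the tool block (which one varies). Handle 40 mm along the pin's x, 16 mm along its y (grip across this), 48 mm along its z, the pin's axis. Below it a collar 26 mm across, 5 mm thick, then the shank: 12 mm diameter, 38 mm long, its last 6 mm tapering to 6 mm. 0.09 kg. Home, the collar rests on the eye block.
- pin_tip (a point): The pointed lower end of the locking pin, on its axis, 67 mm below the centre of the handle. With the pin fully home it is at height -8 mm of drive_plate; resting on the quadrant's flat top, at 16 mm.
- tool_block: Wooden tool block, 170 x 56 mm, 45 mm high, fixed; its origin is the centre of its underside, x along its length. Holes of 14.5 mm at x = -55, 0 and 55 mm, 40 mm deep; the pin's collar rests on the block's top. The middle hole is empty.
- driver_centre (a point): Blue-handled hex driver, 94 mm long, handle 28 mm across, standing in the other outer hole of the tool block. Point 60 mm above its lower end. Bystander: leave it.
- mouse: Black computer mouse, 105 x 60 x 31 mm, lying; origin under its centre. Bystander.
- tea_bottle: Tea bottle, 66 mm diameter, 205 mm high, origin under its centre. Bystander.
- tape_roll: Roll of masking tape lying flat, 90 mm across, 20 mm high, origin under its centre. Bystander.
- ink_jar: Small jar with a grey cap, 60 mm diameter, 60 mm high, origin under its centre. Bystander.
- screwdriver: Orange-handled screwdriver lying on the desk along its x, 190 mm long, 26 mm thick, origin under its middle. Bystander.
- spare_idler: Spare idler roller, black, 40 mm across, 17 mm high, origin under its centre. Bystander.

How it is judged:
By the outcome, as a careful person would: the job done as asked, in the order asked, and still so for the second after the job is handed in, with the robot touching nothing.
It also fails if it takes over 50 s, if anything falls off the work surface, if the arm or the gripper's body presses on something with over 40 N, if the wrist force passes 120 N, or if a joint passes its speed limit or range.

## Robot

A 7-joint arm with a two-finger parallel gripper is mounted at the origin on the work surface. World frame = base frame: x ahead of the robot, y to its left, z up, the work surface at z = 0. Lengths are in m, angles in rad, forces in N, time in s.
With the tool pointing down it reaches from about 0.4 to 0.85 m from the base axis. Payload 4.5 kg.
Tool frame: the origin (TCP) lies on the centre line of the jaws, within the pads' length; the fingertips stand 11 mm ahead of it and the grasp point (between the pads) lies 8 mm behind it; z points along the fingers, x is the direction in which the jaws open and shut, and the axes are right-handed (so a half turn about z gives the same grasp; the last joint's range is limited). The gripper opens to 88 mm and grips with 3 to 60 N. Pads are 18 mm wide; open, the fingers measure 123 mm over their backs; the gripper's body (75 mm by 187 mm) begins 45 mm behind the grasp point.
Start: joints at [1.25, 0.689, -0.195, 1.565, 0.157, 0.902, -0.215], TCP at [0.217, -0.586, 0.25] pointing down, gripper open.
Joint ranges: [-3.01, 3.01], [-0.46, 2.08], [-1.47, 1.51], [0.13, 2.56], [-1, 4.14], [0.04, 2.09], [-2.66, 2.66]. Speed limits (rad/s): [2.57, 2.57, 3.14, 3.14, 3.14, 3.14, 3.14].

## Interface

Orientations are given as a unit quaternion [x, y, z, w].
In Python, from plant import r, vision, order, nets gives the robot as it stands.
- The arm moves only by the tool send_rows, never from a script. Its argument "series" is a list of rows, each an object with "delta_pos": the shift along the tool's x, y, z in cm, a list of three; "turn": the turn about the tool's z in degrees; "jaw": the closure, from 0 (fully open) to 1 (shut). In form: [{"delta_pos": [x, y, z], "turn": turn, "jaw": jaw}, ...]. A call has 1 to 8 rows; each row is the pose to reach, as a shift and turn from the pose commanded when the call began, along the tool's axes at that moment; what a row does not reach only later rows make up. A row lasts 1/12 s, in which the tool goes at most 41.7 mm and 7.16 degrees, less where a joint would pass 70% of its speed; a pose out of reach is approached as far as the arm can. A call with a gripper value outside its range is refused whole. The fingers move at their own pace and stop on an object; "force" is the grip in N (left out, the last holds). Time passes only in rows, so rows that repeat a pose let the fingers close. It gives the time, the measured TCP pose, the force and the opening at its end, in the units of the state.
- r.get_state(): the state, without advancing time (a new reading comes with each control period).
- vision.snapshot(name): name is "scene" or "side" or "wrist"; returns the picture (400x640x3 uint8, blue, green, red); there is no depth.
- vision.camera_params(name): a dict with "intrinsics" (3x3 intrinsics, pixels), "D" ([k1, k2, p1, p2, k3] as OpenCV has them; the pictures are not rectified), "extrinsics" (4x4, takes a point from world to camera coordinates). Camera axes: x right, y down, z forward; pixel columns grow to the right and rows downward; lengths in m; the calibration is good to about 2 mm. A picture is of the moment at which its call begins: read the wrist's pose just before it. camera_params takes no time and is no camera call; for the wrist camera it gives the pose at the moment of the call.
- order.finish_job(): hands the job in, once; it reports no verdict.
Trained networks look in the newest picture that a camera, given by its name, has taken for a name from the list of things; names that differ only in an ending like _2 or _b are one class to them, and where a whole thing is asked for, a point or a joint stands for the part that bears it (a point fixed in the world has none). Each returns a list of dicts, best first, with "score" (0 to 1); they miss things now and then, are a little off and sometimes report something else, mostly with a low value. They report only what shows in the picture. A call takes as long as a camera call.
- nets.boxes_of(camera, label): "location" ([row, column] as shares, 0 to 1, of the picture: columns of its width, rows of its height, amid what is visible of it).
- nets.trace(camera, label): "region" (400x640 bool, what is visible of it) and "location" ([row, column] as shares, 0 to 1, of the picture: columns of its width, rows of its height, amid what is visible of it).
The state is a dict: "clock": time; "q": joint angles; "qd": joint speeds; "joint_torque": joint torques, N m; "tool_pos": TCP position; "eef_rot": TCP orientation; "contact_force": force on the tool from outside, world axes, zero at the start; "moment": the same for the moment, N m; "opening": opening from 0.0 (shut) to 1.0 (fully open).
Only numpy, scipy, OpenCV 4.12 (cv2) and the standard library are available. Lean on these libraries where they do the work, as an engineer would, in place of code of your own. Each camera call takes 0.05 s, during which the arm holds its last target.

## Working session

There is one attempt and no reset: what is moved stays moved. The work goes in short steps, Python scripts to look and compute and a tool call to move; the robot and the scene stay as the last step left them, time stands still between calls to the robot, and variables do not carry over. Pictures are saved under pics/ and viewed, and the job is handed in when it is done.

Besides the shell and the picture viewer there is one more tool, called as name(argument=value, ...) on one line, values as JSON. send_rows: Moves the arm, as the interface text tells. Its arguments: {"type":"object","properties":{"series":{"type":"array"},"force":{"type":"number"}},"required":["series"]}

```bash
ls; mkdir -p pics; python3 - <<'E'
from plant import r, vision, order, nets
import cv2
s=r.get_state(); print(s)
for n in ["scene","side","wrist"]:
    im=vision.snapshot(n); cv2.imwrite(f"pics/{n}0.png",im)
    p=vision.camera_params(n); print(n,p)
E
```

```text
pics
{'clock': 0.0, 'q': array([ 1.24980808,  0.68997429, -0.19451638,  1.56637326,  0.15727403,
        0.90247257, -0.21506287]), 'qd': array([ 0.00034951, -0.00065843, -0.0003072 ,  0.00119125, -0.00016152,
        0.00044727,  0.00103748]), 'joint_torque': array([-4.70453469e-04, -5.27547848e+01, -1.26731638e+00, -1.53424054e+01,
       -5.26993372e-02,  6.62337639e-03,  1.71344518e-04]), 'tool_pos': array([ 0.21686611, -0.58550541,  0.24890832]), 'eef_rot': array([ 8.20821122e-01, -5.71184594e-01, -7.84806383e-04, -4.78795967e-04]), 'contact_force': array([ 0.29315769, -0.08730514,  0.47488519]), 'moment': array([ 0.01915364, -0.03170392,  0.03148813]), 'opening': 0.9987370800203547}
scene {'intrinsics': array([[433.0427647 ,   0.        , 314.9899492 ],
       [  0.        , 433.0427647 , 199.37457084],
       [  0.        ,   0.        ,   1.        ]]), 'D': array([0.02722165, 0.        , 0.        , 0.        , 0.        ]), 'extrinsics': array([[ 0.78287297,  0.62211325, -0.00922039, -0.39249585],
       [ 0.42454621, -0.54496886, -0.72302797, -0.20139909],
       [-0.45483
[... 436 characters left out ...]

       [-0.20266976,  0.56457914, -0.8001096 ,  0.2347095 ],
       [ 0.24476525, -0.76192437, -0.59963425,  1.00222946],
       [ 0.        ,  0.        ,  0.        ,  1.        ]])}
wrist {'intrinsics': array([[355.54289889,   0.        , 321.33181448],
       [  0.        , 355.54289889, 198.58817346],
       [  0.        ,   0.        ,   1.        ]]), 'D': array([-0.01780474,  0.        ,  0.        ,  0.        ,  0.        ]), 'extrinsics': array([[ 0.34769695, -0.93760516, -0.00184294, -0.62454658],
       [-0.89470785, -0.33237559,  0.29836946, -0.04199395],
       [-0.28036529, -0.10209326, -0.95444867,  0.39130257],
       [ 0.        ,  0.        ,  0.        ,  1.        ]])}
```

View pics/scene0.png

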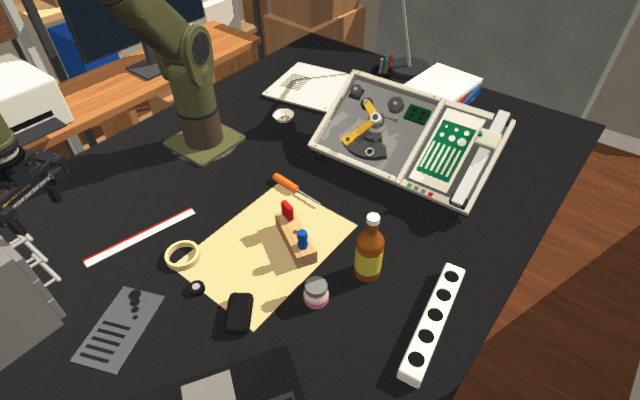

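View pics/side0.png

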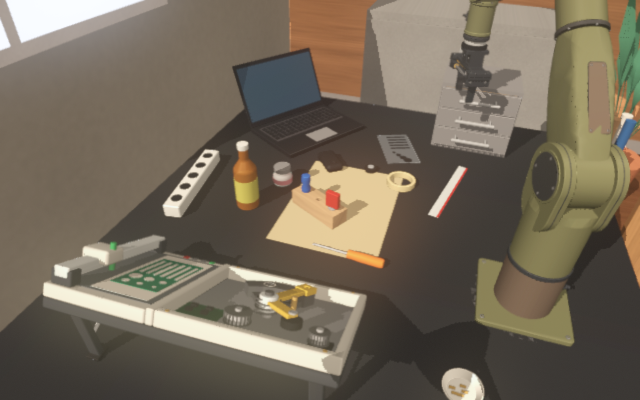

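View pics/wrist0.png

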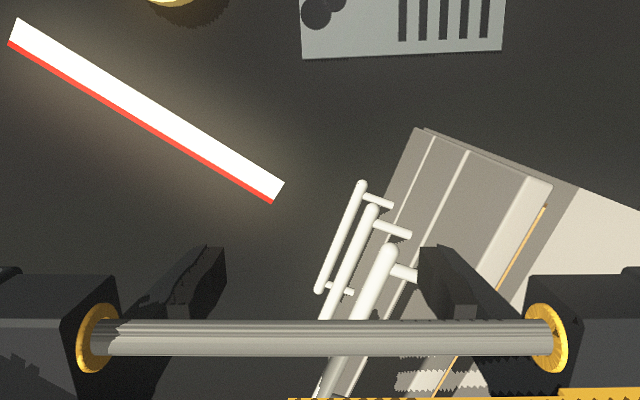

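```bash
cat > h.py <<'E'
import numpy as np, cv2
from plant import r, vision, order, nets
def snap(n,fn=None):
    p=vision.camera_params(n); im=vision.snapshot(n)
    if fn: cv2.imwrite(f"pics/{fn}.png",im)
    return im,p
def ray(p,uv):
    n=cv2.undistortPoints(np.array(uv,float).reshape(1,1,2),p['intrinsics'],p['D']).ravel()
    E=p['extrinsics']; R=E[:3,:3]; c=-R.T@E[:3,3]; d=R.T@np.array([n[0],n[1],1]); return c,d/np.linalg.norm(d)
def tri(obs):
    A=np.zeros((3,3));b=np.zeros(3)
    for p,uv in obs:
        c,d=ray(p,uv); M=np.eye(3)-np.outer(d,d); A+=M;b+=M@c
    x=np.linalg.solve(A,b)
    res=[np.linalg.norm((np.eye(3)-np.outer(d,d))@(x-c)) for c,d in [ray(p,uv) for p,uv in obs]]
    return x,res
def onz(p,uv,z):
    c,d=ray(p,uv); return c+d*(z-c[2])/d[2]
def proj(p,X):
    E=p['extrinsics']; rv=cv2.Rodrigues(E[:3,:3])[0]
    return cv2.projectPoints(np.array(X,float).reshape(-1,3),rv,E[:3,3],p['intrinsics'],p['D'])[0].reshape(-1,2)
E
python3 - <<'E'
from h import *
ps={n:vision.camera_params(n) for n in ("scene","side")}
for n in ("scene","side"): vision.snapshot(n)
for l in ["pin_handle","tensioner_eye","tool_block","driver_centre"]:
    o=[]
    for n in ("scene","side"):
        b=nets.boxes_of(n,l)[:2]
        print(l,n,[(round(x['score'],2),np.round([x['location'][1]*640,x['location'][0]*400],1)) for x in b])
        if b: o.append((ps[n],[b[0]['location'][1]*640,b[0]['location'][0]*400]))
    if len(o)==2: print(tri(o))
ims={n:vision.snapshot(n) for n in ps}
cv2.imwrite("pics/c1.png",cv2.resize(ims["scene"][60:260,250:530],None,fx=2.85,fy=2.85,interpolation=cv2.INTER_CUBIC))
cv2.imwrite("pics/c2.png",cv2.resize(ims["side"][150:350,200:400],None,fx=3,fy=3,interpolation=cv2.INTER_CUBIC))
E
```

```text
pin_handle scene [(0.6, array([413.7, 139.4])), (0.56, array([286.7, 214.1]))]
pin_handle side [(0.76, array([331.8, 198.8]))]
(array([0.57196296, 0.13260645, 0.23156289]), [np.float64(0.13487619398673484), np.float64(0.134876193986735)])
tensioner_eye scene [(0.78, array([365.6, 121.1]))]
tensioner_eye side []
tool_block scene [(0.67, array([297.6, 243.3]))]
tool_block side [(0.92, array([317.8, 204.4])), (0.54, array([275.7, 310.6]))]
(array([ 0.56309085, -0.16394134,  0.01497289]), [np.float64(0.007306247096596817), np.float64(0.0073062470965969285)])
driver_centre scene [(0.58, array([299.5, 238.8]))]
driver_centre side [(0.51, array([304.9, 184.9]))]
(array([ 0.59831866, -0.17992198,  0.06846857]), [np.float64(0.002849640226860908), np.float64(0.0028496402268609086)])
```

View pics/c1.png

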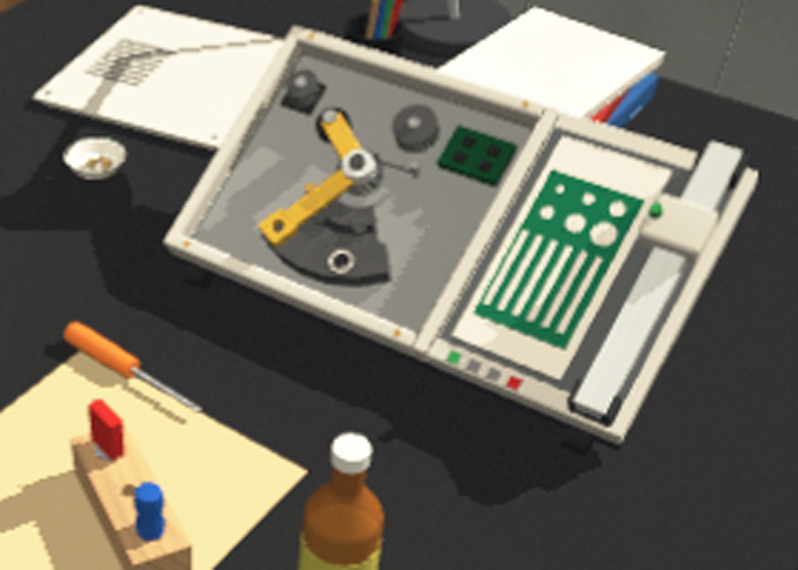

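View pics/c2.png

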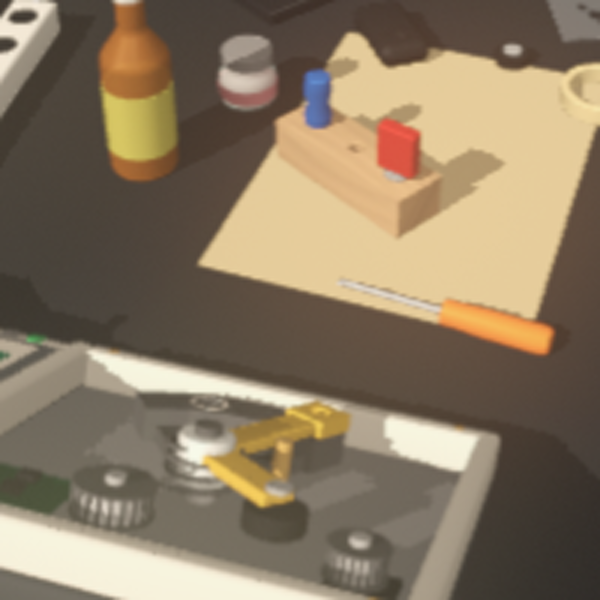

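```bash
python3 - <<'E'
from h import *
a=vision.camera_params("scene");b=vision.camera_params("side")
P={"eye":[(347.5,139.3),(307.3,287)],"piv":[(375.6,116.1),(269,296.7)],"hole":[(370,151.6),(270,284.3)],"pin":[(287.2,210.2),(333,200)],"midhole":[(295.6,232),(317.7,199.5)],"drvtop":[(302.5,231),(305.7,175)]}
for k,(u,v) in P.items():
    x,res=tri([(a,u),(b,v)]); print(k,x.round(4),np.round(res,4))
# handle mask corners
for n in ("scene","side"):
    im=vision.snapshot(n); hsv=cv2.cvtColor(im,cv2.COLOR_BGR2HSV)
    m=((hsv[...,0]<6)|(hsv[...,0]>174))&(hsv[...,1]>150)&(hsv[...,2]>80)
    k,l,st,c=cv2.connectedComponentsWithStats(m.astype(np.uint8))
    for i in range(1,k):
        if st[i,4]>60: print(n,st[i],c[i])
E
```

```text
eye [0.4604 0.2104 0.0965] [0.0047 0.0047]
piv [0.5026 0.3014 0.1511] [0.0031 0.0031]
hole [0.5422 0.2168 0.0818] [0.0043 0.0043]
pin [ 0.5036 -0.1269  0.0735] [0.0028 0.0028]
midhole [ 0.5552 -0.1535  0.0437] [0.0021 0.0021]
drvtop [ 0.6012 -0.1786  0.1011] [0.0028 0.0028]
scene [282 200  11  21 170] [287.02941176 209.98235294]
scene [ 83 207 108  54 176] [135.39772727 234.25568182]
side [438 168  29  49  78] [451.96153846 192.51282051]
side [326 190  13  19 195] [331.94358974 198.74358974]
```

```bash
cat >> h.py <<'E'
from scipy.spatial.transform import Rotation as Ro
def tool():
    s=r.get_state(); return s['tool_pos'],Ro.from_quat(s['eef_rot']).as_matrix(),s
def goto(X,yaw=None):
    """delta (cm, tool axes) and turn (deg, shortest mod 360) to bring TCP to X with tool-x at world yaw (deg)"""
    p,R,s=tool(); d=R.T@(np.array(X)-p)*100
    y0=np.degrees(np.arctan2(R[1,0],R[0,0])); t=None
    if yaw is not None: t=-((yaw-y0+180)%360-180)
    return d.round(2),t,y0
E
python3 - <<'E'
from h import *
p,R,s=tool(); w=vision.camera_params("wrist")['extrinsics']; c=-w[:3,:3].T@w[:3,3]
print("cam in tool",R.T@(c-p),"fwd",R.T@w[2,:3],"cam x",R.T@w[0,:3],"cam y", R.T@w[1,:3])
for yaw in (-110,-62,-28,0,62): print(yaw,goto([0.45,-0.2,0.25],yaw))
E
```

```text
cam in tool [ 0.00050126 -0.07689636 -0.13575804] fwd [-3.44051407e-04  2.98282649e-01  9.54477524e-01] cam x [ 9.99999849e-01 -3.05415922e-04  4.55905576e-04] cam y [ 4.27501356e-04  9.54477537e-01 -2.98282499e-01]
-110 (array([-2.812e+01, -3.525e+01, -3.000e-02]), np.float64(40.32639309610704), np.float64(-69.67360690389296))
-62 (array([-2.812e+01, -3.525e+01, -3.000e-02]), np.float64(-7.67360690389296), np.float64(-69.67360690389296))
-28 (array([-2.812e+01, -3.525e+01, -3.000e-02]), np.float64(-41.67360690389296), np.float64(-69.67360690389296))
0 (array([-2.812e+01, -3.525e+01, -3.000e-02]), np.float64(-69.67360690389296), np.float64(-69.67360690389296))
62 (array([-2.812e+01, -3.525e+01, -3.000e-02]), np.float64(-131.67360690389296), np.float64(-69.67360690389296))
```

send_rows(series=[{"delta_pos": [-2.4, -3.1, 0], "turn": -5, "jaw": 0}, {"delta_pos": [-4.8, -6.2, 0], "turn": -10, "jaw": 0}, {"delta_pos": [-7.2, -9.3, 0], "turn": -15, "jaw": 0}, {"delta_pos": [-9.6, -12.4, 0], "turn": -20, "jaw": 0}, {"delta_pos": [-12, -15.5, 0], "turn": -25, "jaw": 0}, {"delta_pos": [-14.4, -18.6, 0], "turn": -30, "jaw": 0}, {"delta_pos": [-16.8, -21.7, 0], "turn": -35, "jaw": 0}, {"delta_pos": [-19.2, -24.8, 0], "turn": -40, "jaw": 0}])

```text
clock: 1.52
tool_pos: [0.3837, -0.3183, 0.25]
eef_rot: [0.967, -0.254, 0.0, 0.0]
contact_force: [0.8, 0.5, -0.0]
opening: 1.0
```

```bash
python3 - <<'E'
from h import *
print(r.get_state()['q'],goto([0.489,-0.153,0.25],-28))
E
```

```text
[ 0.84345091  0.54183889 -0.3783737   1.93396506  0.29393073  0.71859169
 -0.2225741 ] (array([  1.04, -19.57,  -0.  ]), np.float64(-1.4423046843842542), np.float64(-29.442304684384258))
```

send_rows(series=[{"delta_pos": [0.2, -3.3, 0], "turn": 0, "jaw": 0}, {"delta_pos": [0.3, -6.6, 0], "turn": 0, "jaw": 0}, {"delta_pos": [0.5, -9.9, 0], "turn": 0, "jaw": 0}, {"delta_pos": [0.7, -13.2, 0], "turn": 0, "jaw": 0}, {"delta_pos": [0.9, -16.5, 0], "turn": 1, "jaw": 0}, {"delta_pos": [1, -19.6, 0], "turn": 1, "jaw": 0}, {"delta_pos": [1, -19.6, 0], "turn": 1, "jaw": 0}])

```text
clock: 2.1
tool_pos: [0.493, -0.1471, 0.2504]
eef_rot: [0.966, -0.259, 0.002, -0.003]
contact_force: [1.3, 0.4, -0.2]
opening: 0.997
```

```bash
python3 - <<'E'
from h import *
im,p=snap("wrist","w1"); s=r.get_state();print(s['tool_pos'],s['q'],s['qd'].round(3))
for X in ([0.5036,-0.1269,0.0735],): print(proj(p,X))
E
```

```text
[ 0.49090045 -0.15068477  0.25009056] [ 0.4328674   0.55666651 -0.35190977  1.89425468  0.27197478  0.73502745
 -0.6011591 ] [ 0.065 -0.006  0.066  0.031  0.02   0.017  0.018]
[[319.68664191 152.63360516]]
```

View pics/w1.png

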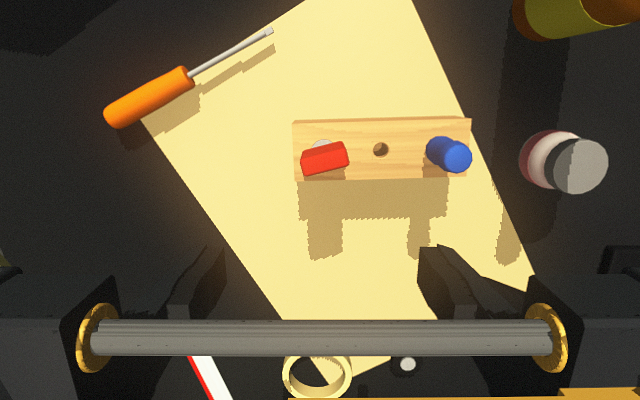

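```bash
python3 - <<'E'
from h import *
im,p=snap("wrist"); 
cv2.imwrite("pics/w1c.png",cv2.resize(im[105:205,270:490],None,fx=3.6,fy=3.6,interpolation=cv2.INTER_CUBIC))
np.save("p_w1.npy",p['extrinsics'])
hsv=cv2.cvtColor(im,cv2.COLOR_BGR2HSV)
m=(((hsv[...,0]<6)|(hsv[...,0]>174))&(hsv[...,1]>150))
sub=im[135:180,295:355]; v=hsv[135:180,295:355,2][m[135:180,295:355]]
print(np.percentile(v,[5,25,50,75,95]))
for hi in (0,1):
    mm=m&(hsv[...,2]>205 if hi else hsv[...,2]>0); mm[:135]=0;mm[180:]=0;mm[:,:290]=0;mm[:,360:]=0
    c,_=cv2.findContours(mm.astype(np.uint8),0,2); c=max(c,key=cv2.contourArea); print(cv2.minAreaRect(c), cv2.boxPoints(cv2.minAreaRect(c)).round(1).tolist())
print(r.get_state()['qd'].round(4),tool()[0])
E
```

```text
[213.2 222.  245.  248.  251. ]
((323.38238525390625, 152.52943420410156), (24.98116683959961, 47.536983489990234), 75.96376037597656) [[297.29998779296875, 146.1999969482422], [343.3999938964844, 134.60000610351562], [349.5, 158.89999389648438], [303.3999938964844, 170.39999389648438]]
((323.3836669921875, 152.1227569580078), (24.164066314697266, 46.85821533203125), 75.46554565429688) [[297.70001220703125, 146.3000030517578], [343.0, 134.5], [349.1000061035156, 157.89999389648438], [303.70001220703125, 169.6999969482422]]
[ 0.0465 -0.0021  0.042   0.0187  0.0072  0.0063  0.0031] [ 0.48930096 -0.15335009  0.24983198]
```

View pics/w1c.png

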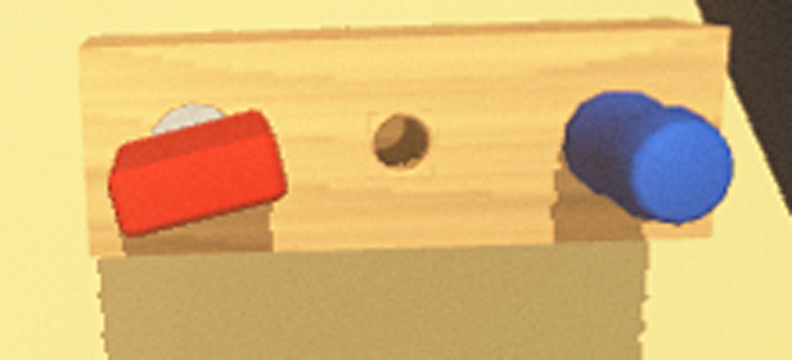

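```bash
python3 - <<'E'
from h import *
im,p=snap("wrist")
hsv=cv2.cvtColor(im,cv2.COLOR_BGR2HSV)
m=(((hsv[...,0]<6)|(hsv[...,0]>174))&(hsv[...,1]>150)&(hsv[...,2]>235)); m[:135]=0;m[180:]=0;m[:,:290]=0;m[:,360:]=0
c,_=cv2.findContours(m.astype(np.uint8),0,2); c=max(c,key=cv2.contourArea)
ys,xs=np.nonzero(m); print("centroid",xs.mean(),ys.mean(), onz(p,(xs.mean(),ys.mean()),0.098))
b=cv2.boxPoints(cv2.minAreaRect(c)); W=np.array([onz(p,q,0.098) for q in b]); print(b.tolist()); print(W.round(4).tolist())
for i in range(4):
    d=W[(i+1)%4]-W[i]; print(np.linalg.norm(d), np.degrees(np.arctan2(d[1],d[0])))
pts=np.array([onz(p,q[0],0.098)[:2] for q in c]); print(cv2.minAreaRect((pts*1000).astype(np.float32)))
# middle hole and block corners at z=.045 from crop coords
f=lambda x,y:(x/3.6+270,y/3.6+105)
H=onz(p,f(401,141),0.045); print("midhole",H)
print(tool()[0], goto([0.489,-0.153,.25],-28))
E
```

```text
centroid 324.3288227334235 150.82273342354534 [ 0.50549303 -0.13081514  0.098     ]
[[300.1079406738281, 148.58053588867188], [344.4796447753906, 137.00531005859375], [348.6637268066406, 153.04425048828125], [304.2920227050781, 164.61947631835938]]
[[0.4895, -0.1193, 0.098], [0.5251, -0.1294, 0.098], [0.5217, -0.1424, 0.098], [0.4855, -0.1323, 0.098]]
0.03705112105021645 -15.85403024676084
0.013506328876558824 -104.75782887686576
0.037547457269447033 164.34582336635518
0.013636898209875846 73.14714876499524
((505.43743896484375, -130.86578369140625), (13.536613464355469, 37.13694763183594), 74.35027313232422)
midhole [ 0.55168546 -0.16099607  0.045     ]
[ 0.48835604 -0.15500201  0.2496409 ] (array([-0.05, -0.21, -0.04]), np.float64(-2.659928718169681), np.float64(-30.65992871816967))
```

```bash
python3 - <<'E'
from h import *
print(goto([0.5054,-0.1309,0.18],74.3))
E
```

```text
(array([ 0.24, -2.95,  6.96]), np.float64(-104.95992871816964), np.float64(-30.65992871816967))
```

send_rows(series=[{"delta_pos": [0, -0.4, 0.9], "turn": -7, "jaw": 0}, {"delta_pos": [0, -0.8, 1.8], "turn": -14, "jaw": 0}, {"delta_pos": [0, -1.2, 2.7], "turn": -21, "jaw": 0}, {"delta_pos": [0.1, -1.6, 3.6], "turn": -28, "jaw": 0}, {"delta_pos": [0.1, -2.0, 4.5], "turn": -35, "jaw": 0}, {"delta_pos": [0.2, -2.4, 5.4], "turn": -42, "jaw": 0}, {"delta_pos": [0.2, -2.8, 6.3], "turn": -49, "jaw": 0}, {"delta_pos": [0.2, -2.9, 7], "turn": -56, "jaw": 0}])

```text
clock: 2.92
tool_pos: [0.5045, -0.1324, 0.179]
eef_rot: [0.975, 0.221, -0.001, 0.0]
contact_force: [-0.2, 0.9, -0.4]
opening: 0.999
```

send_rows(series=[{"delta_pos": [0, 0, 0], "turn": -7, "jaw": 0}, {"delta_pos": [0, 0, 0], "turn": -14, "jaw": 0}, {"delta_pos": [0, 0, 0], "turn": -21, "jaw": 0}, {"delta_pos": [0, 0, 0], "turn": -28, "jaw": 0}, {"delta_pos": [0, 0, 0], "turn": -35, "jaw": 0}, {"delta_pos": [0, 0, 0], "turn": -42, "jaw": 0}, {"delta_pos": [0, 0, 0], "turn": -49, "jaw": 0}, {"delta_pos": [0, 0, 0], "turn": -49, "jaw": 0}])

```text
clock: 3.58
tool_pos: [0.5041, -0.1332, 0.1792]
eef_rot: [0.797, 0.604, -0.001, -0.0]
contact_force: [1.0, 0.3, -0.1]
opening: 1.005
```

```bash
python3 - <<'E'
from h import *
im,p=snap("wrist","w2")
print(goto([0.5054,-0.1309,0.067],74.3), r.get_state()['q'].round(2))
E
```

```text
(array([ 0.21,  0.06, 11.23]), np.float64(-0.29813659707338047), np.float64(74.00186340292663)) [ 0.63  0.77 -0.79  1.93  0.78  0.78  0.69]
```

View pics/w2.png

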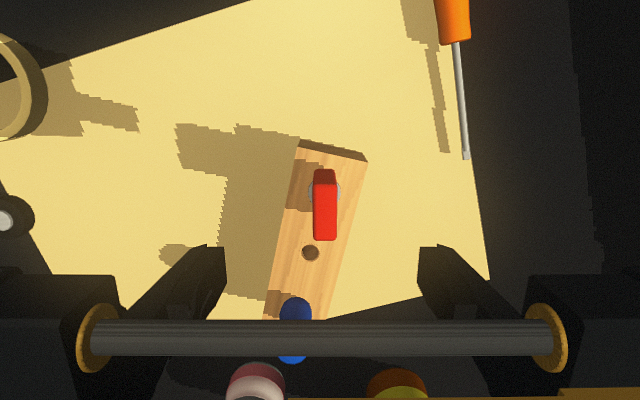

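```bash
cat >> h.py <<'E'
def redtop(im,p,z,thr=235):
    hsv=cv2.cvtColor(im,cv2.COLOR_BGR2HSV)
    m=(((hsv[...,0]<6)|(hsv[...,0]>174))&(hsv[...,1]>150)&(hsv[...,2]>thr)).astype(np.uint8)
    c,_=cv2.findContours(m,0,2); c=max(c,key=cv2.contourArea)
    pts=np.array([onz(p,q[0],z)[:2] for q in c]); return cv2.minAreaRect((pts*1000).astype(np.float32))
E
python3 - <<'E'
from h import *
im,p=snap("wrist")
print(redtop(im,p,0.098),redtop(im,p,0.098,225)); print(goto([0.5054,-0.1309,0.067],74.3))
E
```

```text
((506.33770751953125, -127.8074722290039), (4.633633613586426, 34.37443542480469), 74.62686157226562) ((504.52105712890625, -130.55545043945312), (12.407739639282227, 36.391754150390625), 73.76189422607422)
(array([ 0.17,  0.05, 11.25]), np.float64(-0.32382905964246333), np.float64(73.97617094035753))
```

send_rows(series=[{"delta_pos": [0.1, 0, 2.5], "turn": 0, "jaw": 0}, {"delta_pos": [0.15, 0.05, 5], "turn": 0, "jaw": 0}, {"delta_pos": [0.15, 0.05, 7.5], "turn": 0, "jaw": 0}, {"delta_pos": [0.15, 0.05, 9.5], "turn": 0, "jaw": 0}, {"delta_pos": [0.15, 0.05, 11.2], "turn": 0, "jaw": 0}, {"delta_pos": [0.15, 0.05, 11.2], "turn": 0, "jaw": 0.4}, {"delta_pos": [0.15, 0.05, 11.2], "turn": 0, "jaw": 0.7}, {"delta_pos": [0.15, 0.05, 11.2], "turn": 0, "jaw": 1}], force=15)

```text
clock: 4.35
tool_pos: [0.5066, -0.1295, 0.0686]
eef_rot: [0.797, 0.604, 0.0, 0.001]
contact_force: [-0.6, 0.7, 1.0]
opening: 0.796
```

send_rows(series=[{"delta_pos": [0, 0, 0], "turn": 0, "jaw": 1}, {"delta_pos": [0, 0, 0], "turn": 0, "jaw": 1}, {"delta_pos": [0, 0, 0], "turn": 0, "jaw": 1}, {"delta_pos": [0, 0, 0], "turn": 0, "jaw": 1}])

```text
clock: 4.68
tool_pos: [0.5064, -0.1295, 0.0683]
eef_rot: [0.797, 0.604, 0.0, 0.0]
contact_force: [0.6, 0.1, -0.4]
opening: 0.497
```

```bash
python3 - <<'E'
from h import *
s=r.get_state(); print(s['tool_pos'],s['opening'],s['contact_force'],s['moment'],goto(s['tool_pos'],74.3))
E
```

```text
[ 0.50641945 -0.12947125  0.06829766] 0.49720734944926986 [ 0.57648868  0.06240492 -0.36874914] [ 0.05319967 -0.14138329  0.00277747] (array([0., 0., 0.]), np.float64(0.005826222864413921), np.float64(74.30582622286441))
```

send_rows(series=[{"delta_pos": [0, 0, 0], "turn": 0, "jaw": 1}, {"delta_pos": [0, 0, 0], "turn": 0, "jaw": 1}, {"delta_pos": [0, 0, 0], "turn": 0, "jaw": 1}, {"delta_pos": [0, 0, 0], "turn": 0, "jaw": 1}, {"delta_pos": [0, 0, 0], "turn": 0, "jaw": 1}, {"delta_pos": [0, 0, 0], "turn": 0, "jaw": 1}])

```text
clock: 5.18
tool_pos: [0.5058, -0.1302, 0.0677]
eef_rot: [0.797, 0.604, -0.001, 0.0]
contact_force: [-0.5, -2.9, 1.7]
opening: 0.175
```

```bash
python3 - <<'E'
from h import *
s=r.get_state(); print(s['tool_pos'],s['opening'],s['contact_force'],s['moment'],goto(s['tool_pos'],74.3))
E
```

```text
[ 0.50583071 -0.13015104  0.06769366] 0.1753098250284768 [-0.52655268 -2.90427303  1.67597002] [-0.45328916  0.03029679  0.03640552] (array([0., 0., 0.]), np.float64(-0.007919013608756131), np.float64(74.29208098639124))
```

send_rows(series=[{"delta_pos": [0, 0, -0.8], "turn": 0, "jaw": 1}, {"delta_pos": [0, 0, -1.6], "turn": 0, "jaw": 1}, {"delta_pos": [0, 0, -2.4], "turn": 0, "jaw": 1}, {"delta_pos": [0, 0, -2.9], "turn": 0, "jaw": 1}, {"delta_pos": [0, 0, -3.0], "turn": 0, "jaw": 1}, {"delta_pos": [0, 0.3, -3.0], "turn": 0, "jaw": 1}, {"delta_pos": [0, 0.6, -3.0], "turn": 0, "jaw": 1}])

```text
clock: 5.77
tool_pos: [0.5103, -0.1313, 0.0977]
eef_rot: [0.797, 0.604, -0.002, -0.001]
contact_force: [-4.6, -2.4, 2.2]
opening: 0.183
```

```bash
python3 - <<'E'
from h import *
s=r.get_state(); print(s['tool_pos'],s['opening'],s['contact_force'],s['moment'])
im,p=snap("side"); cv2.imwrite("pics/s2.png",cv2.resize(im[120:260,240:440],None,fx=3.5,fy=3.5,interpolation=cv2.INTER_CUBIC))
E
```

```text
[ 0.51029014 -0.13130486  0.09768145] 0.1833582118184037 [-4.58150642 -2.35791997  2.21936852] [-0.63375573  1.03901146  0.02844923]
```

View pics/s2.png

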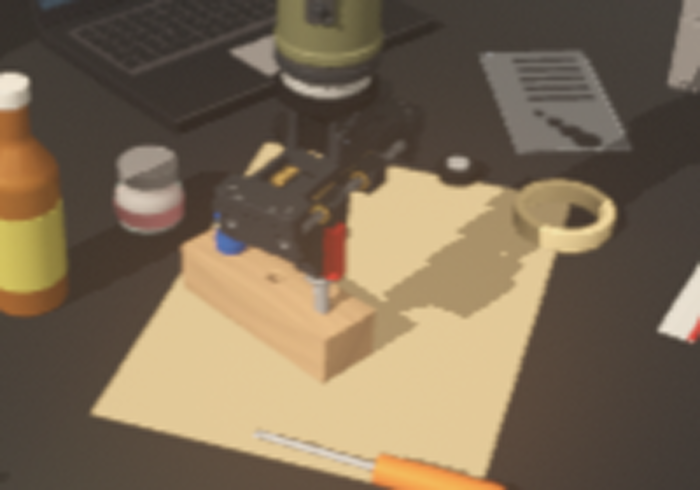

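send_rows(series=[{"delta_pos": [0, 0.35, 0.0], "turn": 0, "jaw": 1}, {"delta_pos": [0, 0.7, 0.1], "turn": 0, "jaw": 1}, {"delta_pos": [0, 1.0, 0.15], "turn": 0, "jaw": 1}, {"delta_pos": [0, 1.3, 0.25], "turn": 0, "jaw": 1}])

```text
clock: 6.15
tool_pos: [0.5231, -0.135, 0.0948]
eef_rot: [0.797, 0.604, -0.002, -0.0]
contact_force: [-3.8, -3.5, 4.6]
opening: 0.182
```

```bash
python3 - <<'E'
from h import *
s=r.get_state(); print(s['tool_pos'],s['opening'],s['contact_force'],s['moment'])
im,p=snap("side"); cv2.imwrite("pics/s3.png",cv2.resize(im[120:260,240:440],None,fx=3.5,fy=3.5,interpolation=cv2.INTER_CUBIC))
im,p=snap("wrist","w3")
E
```

```text
[ 0.52309229 -0.1349692   0.09479179] 0.18165237740281961 [-3.84461279 -3.48862122  4.62051273] [-0.72173838  1.06225047  0.08073085]
```

View pics/s3.png

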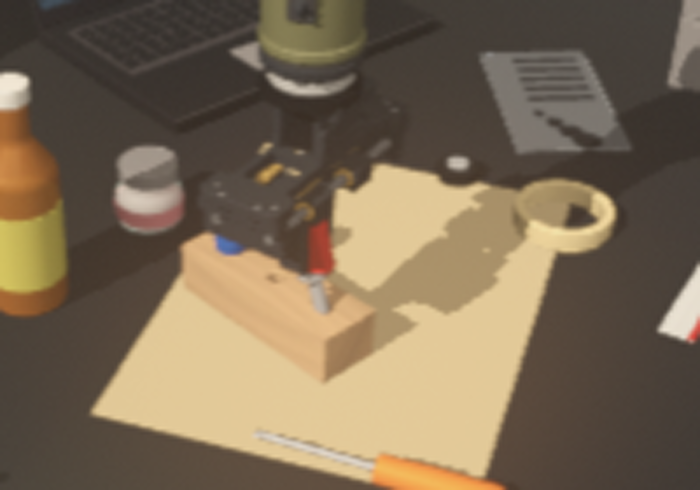

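View pics/w3.png

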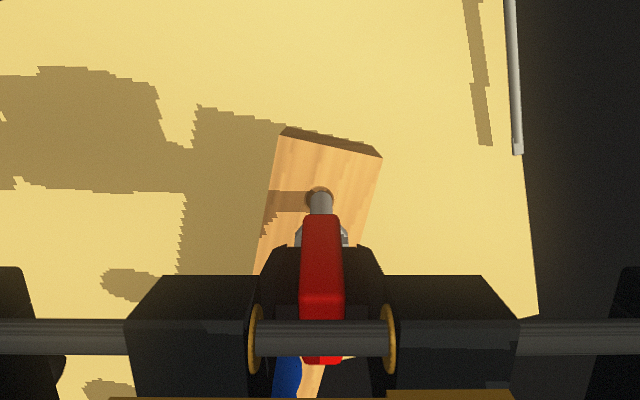

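send_rows(series=[{"delta_pos": [0, 0.35, 0.1], "turn": 0, "jaw": 1}, {"delta_pos": [0, 0.7, 0.2], "turn": 0, "jaw": 1}, {"delta_pos": [0, 1.0, 0.3], "turn": 0, "jaw": 1}, {"delta_pos": [0, 1.3, 0.4], "turn": 0, "jaw": 1}, {"delta_pos": [0, 1.3, 0.4], "turn": 0, "jaw": 1}])

```text
clock: 6.67
tool_pos: [0.5358, -0.1384, 0.0904]
eef_rot: [0.797, 0.604, -0.001, -0.001]
contact_force: [-4.5, -3.1, 0.8]
opening: 0.185
```

```bash
python3 - <<'E'
from h import *
s=r.get_state(); print(s['tool_pos'],s['opening'],s['contact_force'],s['moment'])
im,p=snap("side"); cv2.imwrite("pics/s4.png",cv2.resize(im[120:260,240:440],None,fx=3.5,fy=3.5,interpolation=cv2.INTER_CUBIC))
im,p=snap("wrist","w4")
E
```

```text
[ 0.53579599 -0.13836134  0.0904187 ] 0.18458282737963555 [-4.54359185 -3.14257482  0.78286741] [-0.75607777  0.89531601  0.11245534]
```

View pics/s4.png

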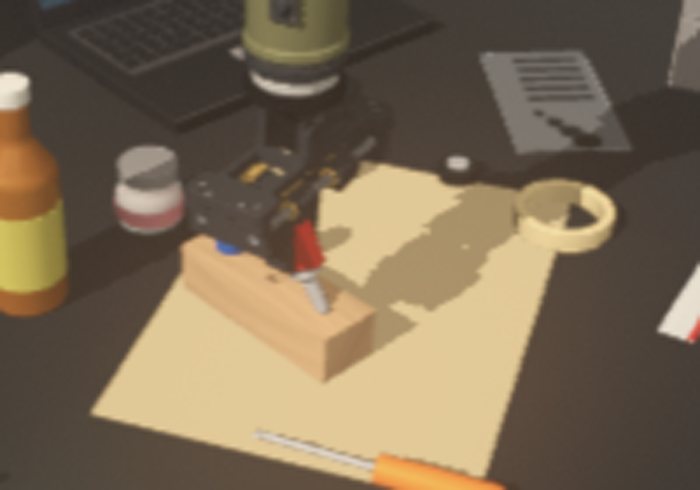

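View pics/w4.png

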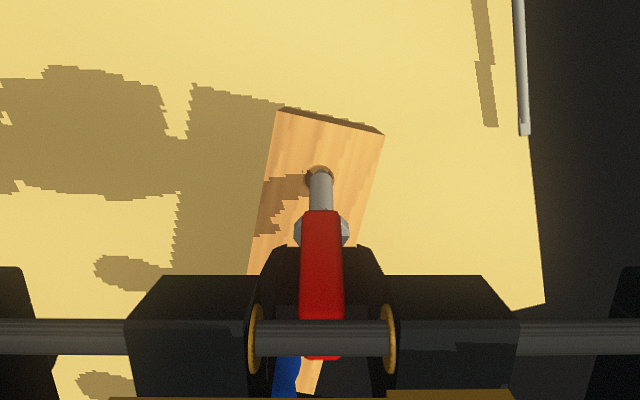

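send_rows(series=[{"delta_pos": [0, 0.6, -1.0], "turn": 0, "jaw": 1}, {"delta_pos": [0, 1.2, -2.0], "turn": 0, "jaw": 1}, {"delta_pos": [0, 1.2, -5], "turn": 0, "jaw": 1}, {"delta_pos": [0, 1.2, -8.5], "turn": 0, "jaw": 1}, {"delta_pos": [0, 1.2, -12], "turn": 0, "jaw": 1}, {"delta_pos": [0, 1.2, -15.5], "turn": 0, "jaw": 1}], force=60)

```text
clock: 7.27
tool_pos: [0.55, -0.1393, 0.2481]
eef_rot: [0.796, 0.605, 0.002, -0.0]
contact_force: [1.1, -0.6, -0.7]
opening: 0.174
```

```bash
python3 - <<'E'
from h import *
print(goto([0.49,0.17,0.26],6)); s=r.get_state(); print(s['tool_pos'],s['opening'])
E
```

```text
(array([ 28.19, -14.07,  -1.11]), np.float64(68.44219660294816), np.float64(74.44219660294816))
[ 0.54998677 -0.13932141  0.2481212 ] 0.17419018582997423
```

send_rows(series=[{"delta_pos": [2.8, -1.4, -0.5], "turn": 6.8, "jaw": 1}, {"delta_pos": [5.6, -2.8, -1], "turn": 13.6, "jaw": 1}, {"delta_pos": [8.4, -4.2, -1.3], "turn": 20.4, "jaw": 1}, {"delta_pos": [11.2, -5.6, -1.3], "turn": 27.2, "jaw": 1}, {"delta_pos": [14, -7, -1.3], "turn": 34, "jaw": 1}, {"delta_pos": [16.8, -8.4, -1.3], "turn": 40.8, "jaw": 1}, {"delta_pos": [19.6, -9.8, -1.3], "turn": 47.6, "jaw": 1}, {"delta_pos": [22.4, -11.2, -1.3], "turn": 54.4, "jaw": 1}])

```text
clock: 7.93
tool_pos: [0.5017, 0.1084, 0.2597]
eef_rot: [0.985, 0.171, 0.002, -0.002]
contact_force: [0.2, -0.9, -0.1]
opening: 0.177
```

```bash
python3 - <<'E'
from h import *
print(goto([0.49,0.17,0.26],6)); s=r.get_state(); print(s['tool_pos'],s['opening'])
E
```

```text
(array([ 0.98, -6.19, -0.01]), np.float64(13.714538520799607), np.float64(19.7145385207996))
[0.50166896 0.10841439 0.25966419] 0.1765943820072065
```

send_rows(series=[{"delta_pos": [0.3, -2, 0], "turn": 4.5, "jaw": 1}, {"delta_pos": [0.6, -4, 0], "turn": 9, "jaw": 1}, {"delta_pos": [1, -6, 0], "turn": 13.7, "jaw": 1}, {"delta_pos": [1, -6, 0], "turn": 13.7, "jaw": 1}, {"delta_pos": [1, -6, 0], "turn": 13.7, "jaw": 1}])

```text
clock: 8.35
tool_pos: [0.4903, 0.1675, 0.2596]
eef_rot: [0.998, 0.057, 0.001, -0.001]
contact_force: [-0.3, -0.1, -1.3]
opening: 0.167
```

```bash
python3 - <<'E'
from h import *
im,p=snap("wrist","w5"); np.savez("w5.npz",E=p['extrinsics']); print(goto([0.49,0.17,0.26],6)); s=r.get_state(); print(s['tool_pos'],s['opening'],s['qd'].round(3),s['q'].round(2))
E
```

```text
(array([ 0.  , -0.44, -0.07]), np.float64(0.4233756645675726), np.float64(6.423375664567575))
[0.49044949 0.16560309 0.2593073 ] 0.17403745305987098 [ 0.032 -0.     0.021  0.009  0.003  0.011 -0.002] [-0.09  0.57 -0.52  1.87  0.38  0.8  -0.7 ]
```

View pics/w5.png

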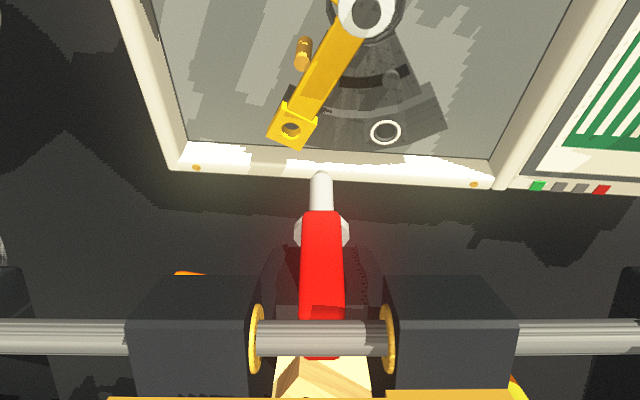

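```bash
python3 - <<'E'
from h import *
im,p=snap("wrist","w6"); np.save("w6E.npy",p['extrinsics']); s=r.get_state(); print(s['tool_pos'],s['qd'].round(3))
cv2.imwrite("pics/w6c.png",cv2.resize(im[0:200,230:470],None,fx=3,fy=3,interpolation=cv2.INTER_CUBIC))
E
```

```text
[0.49052823 0.16442731 0.25914154] [ 0.02   0.002  0.011  0.005 -0.002  0.004 -0.005]
```

View pics/w6c.png

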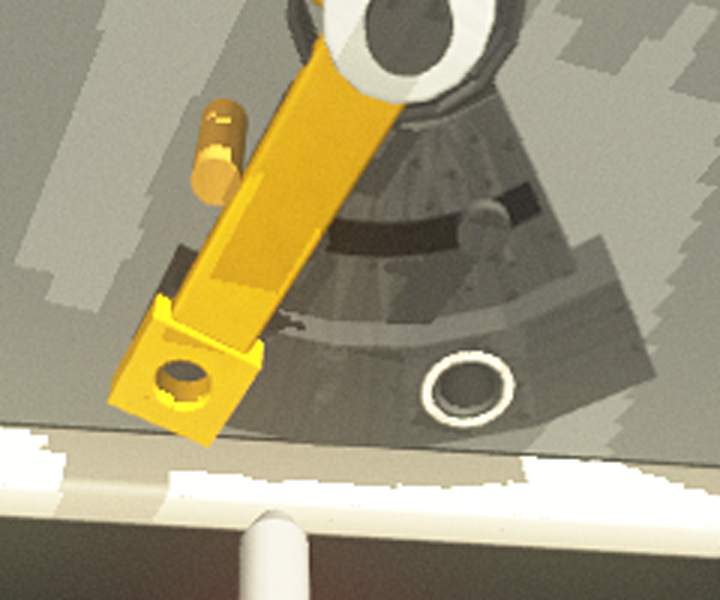

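```bash
cat > fit.py <<'E'
from h import *
from scipy.optimize import least_squares
def plate(t):
    x,y,z,psi=t[:4]; c=np.cos(np.pi/6); 
    e=np.array([np.cos(psi),np.sin(psi),0]); X=e*c+np.array([0,0,.5]); Z=-e*.5+np.array([0,0,c]); Y=np.cross(Z,X)
    return np.array([x,y,z]),np.c_[X,Y,Z]
A0=np.arctan2(.435,-.9)
def pt(t,rad,q,h):
    o,R=plate(t); return o+R@np.array([rad*np.cos(A0+q),rad*np.sin(A0+q),h])
E
cat > dofit.py <<'E'
from fit import *
pw=vision.camera_params("wrist"); pw['extrinsics']=np.load("w6E.npy")
a=vision.camera_params("scene");b=vision.camera_params("side")
obs=[(pw,'eye',(291,128.3),1.),(pw,'hole',(386,129.3),1.),(pw,'piv',(366.3,9),2.5),
(a,'eye',(347.5,139.3),1),(b,'eye',(307.3,287),1),(a,'piv',(375.6,116.1),1),(b,'piv',(269,296.7),1),(a,'hole',(370,151.6),1),(b,'hole',(270,284.3),1)]
def P(t,k): return {'eye':lambda:pt(t,.11,0,.03),'hole':lambda:pt(t,.11,t[4],.016),'piv':lambda:pt(t,0,0,.041)}[k]()
def f(t): return np.concatenate([(proj(p,P(t,k))[0]-uv)/w for p,k,uv,w in obs])
s=least_squares(f,[.5,.3,.12,1.68,.7],loss='soft_l1'); t=s.x
print("t",t.round(4),"yaw",np.degrees(t[3]),"cost",s.cost)
print(f(t).reshape(-1,2).round(1).tolist())
for k in ('eye','hole','piv'): print(k,P(t,k).round(4))
np.save("t.npy",t)
E
python3 dofit.py
```

```text
t [0.5026 0.311  0.1195 1.6262 0.7612] yaw 93.17165038233398 cost 10.8937708285123
[[0.0, -0.6], [-0.2, -0.4], [-0.1, 0.2], [-2.0, 0.2], [-1.8, -0.3], [-2.5, 0.5], [0.0, -5.5], [-2.0, 0.4], [-1.2, -0.2]]
eye [0.4604 0.2077 0.0959]
hole [0.5417 0.2143 0.081 ]
piv [0.5037 0.2905 0.155 ]
```

```bash
python3 - <<'E'
from fit import *
t=np.load("t.npy")
pw=vision.camera_params("wrist"); pw['extrinsics']=np.load("w6E.npy")
for z in (.08,.1):
  for u,v in (((230,141.7),(470,155.)),((230,172),(470,185.5))):
    d=onz(pw,v,z)-onz(pw,u,z); print(z,np.degrees(np.arctan2(d[1],d[0])))
im=cv2.imread("pics/w6.png")
g=cv2.cvtColor(im,cv2.COLOR_BGR2GRAY); 
l=cv2.createLineSegmentDetector().detect(g)[0].reshape(-1,4)
for q in l:
    if np.hypot(q[2]-q[0],q[3]-q[1])>60:
        d=onz(pw,q[2:],.08)-onz(pw,q[:2],.08); print(q.round(1),np.degrees(np.arctan2(d[1],d[0])).round(1))
# pin tip: grasp point & tip pixel
p,R,s=tool(); G=p-R[:,2]*.008; tip=(230+274/3,512/3)
c,d=ray(pw,tip)
# sphere L=.0687
oc=c-G; bb=oc@d; disc=bb*bb-(oc@oc-.0687**2); print("disc",disc)
for sgn in (-1,1):
    X=c+d*(-bb+sgn*np.sqrt(max(disc,0))); v=(G-X)/np.linalg.norm(G-X); print(X, v, np.degrees(np.arccos(v[2])), "tool coords",R.T@v)
print("plate z", plate(t)[1][:,2])
E
```

```text
0.08 3.2690515152631816
0.08 3.119104110706549
0.1 3.2690515152631847
0.1 3.1191041107065494
[1.097e+02 1.000e-01 1.678e+02 1.666e+02] -71.1
[505.6 388.1 385.6 389.2] -173.5
[508.  185.3 638.2 193. ] 3.1
[168.1 167.9 311.9 176.1] 3.0
[269.4 397.3 109.4 396.1] -173.6
[331.8 177.2 491.7 186.7] 3.0
[5.421e+02 1.338e+02 6.241e+02 4.000e-01] 72.1
[562.  141.6 639.3  27.7] 70.0
[536.9 167.3 638.3 173.5] 3.1
[638.2 148.  563.1 142.8] -177.2
[584.6 129.9 639.5  52.9] 68.9
[639.   70.  594.4 130.3] -112.0
[639.5  37.8 576.5 128.7] -110.5
[639.3   8.9 535.9 166.6] -109.2
[638.2 179.3 554.3 174.2] -176.9
[514.4 353.6 638.1 352.8] 6.0
[  0.5 351.  128.2 352.4] 6.4
[186.1 137.1 157.4  32.1] 105.9
[400.7 151.8 303.1 145.8] -177.1
[336.5  11.7 305.6  68.7] -113.9
[160.1  32.  188.6 135.8] -73.9
[638.1 319.9 501.9 320.8] -173.8
[4.891e+02 1.542e+02 5.685e+02 2.000e-01] 75.6
[5.715e+02 4.000e-01 4.902e+02 1.579e+02] -104.3
[366.9 322.  258.1 322.3] -173.4
[520.6 331.6 638.1 330.9] 6.1
[124.3 321.    0.6 319.4] -173.9
[344.4 308.1 341.5 248.1] 99.9
[638.1 327.4 521.9 328.7] -173.6
[399.8 320.7 395.1 3
[... 381 characters left out ...]
5
[520.6 325.8 638.1 325.1] 6.2
[368.1 337.  258.1 337.2] -173.5
[178.6 153.  131.7   0.3] 107.3
[ 73.1 332.    0.6 331.8] -173.0
[258.1 331.9 368.1 331.9] 6.4
[264.   10.5 234.7  85.7] -109.1
[  0.6 329.4 118.1 331. ] 6.2
[116.9 336.4   0.6 335.5] -173.4
[256.9 326.3 368.1 327. ] 6.0
[ 79.4 340.8   0.6 340.2] -173.4
[519.4 341.1 586.9 340.6] 6.3
disc 0.002465137601472732
[0.48388631 0.2213165  0.30507423] [ 0.09658614 -0.82813147 -0.55214979] 123.51462276223569 tool coords [0.0046732  0.83391676 0.55187045]
[0.48646485 0.19952949 0.20822781] [ 0.05905286 -0.51099885  0.85755055] 30.95733914830707 tool coords [ 0.0033586   0.51410138 -0.85772285]
plate z [ 0.02766374 -0.49923413  0.8660254 ]
```

```bash
cat >> fit.py <<'E'
TT=np.array([-.0002,-.0353,.0509])
YAW=3.1
def T(rad,q,h,off=(0,0)):
    """move (tool axes, cm) to put the tip at plate polar (rad,q,h) with yaw YAW"""
    t=np.load("t.npy"); X=pt(t,rad,q,h)+np.r_[off,0]
    y=np.radians(YAW); R=np.array([[np.cos(y),np.sin(y),0],[np.sin(y),-np.cos(y),0],[0,0,-1]])
    d,tt,y0=goto(X-R@TT,YAW); return d,np.round(tt,1)
def tipnow():
    p,R,s=tool(); t=np.load("t.npy"); o,Rp=plate(t); l=Rp.T@(p+R@TT-o)
    return dict(rad=np.hypot(l[0],l[1]).round(4),q=((np.arctan2(l[1],l[0])-A0)%(2*np.pi)).round(3),h=l[2].round(4),f=s['contact_force'].round(1),op=round(s['opening'],3))
E
python3 - <<'E'
from fit import *
print(tipnow()); print(T(.11,0,.050))
E
```

```text
{'rad': np.float64(0.0558), 'q': np.float64(0.041), 'h': np.float64(0.1321), 'f': array([ 0.1,  0.5, -1.3]), 'op': 0.177}
(array([-2.76, -0.11,  9.5 ]), np.float64(3.2))
```

send_rows(series=[{"delta_pos": [-1.4, 0, 1.5], "turn": 1.6, "jaw": 1}, {"delta_pos": [-2.8, -0.1, 3.5], "turn": 3.2, "jaw": 1}, {"delta_pos": [-2.8, -0.1, 6], "turn": 3.2, "jaw": 1}, {"delta_pos": [-2.8, -0.1, 8.3], "turn": 3.2, "jaw": 1}, {"delta_pos": [-2.8, -0.1, 9.5], "turn": 3.2, "jaw": 1}, {"delta_pos": [-2.8, -0.1, 9.5], "turn": 3.2, "jaw": 1}, {"delta_pos": [-2.8, -0.1, 9.5], "turn": 3.2, "jaw": 1}])

```text
clock: 9.03
tool_pos: [0.4624, 0.1617, 0.1639]
eef_rot: [1.0, 0.026, -0.0, 0.0]
contact_force: [-0.1, 0.7, -0.8]
opening: 0.174
```

```bash
python3 - <<'E'
from fit import *
im,p=snap("wrist"); np.save("w7E.npy",p['extrinsics']); cv2.imwrite("pics/w7.png",im)
cv2.imwrite("pics/w7c.png",cv2.resize(im[60:260,220:460],None,fx=3,fy=3,interpolation=cv2.INTER_CUBIC))
print(tipnow()); print(T(.11,0,.050)); t=np.load("t.npy")
pp,R,s=tool()
print("pred eye, hole, tip px",proj(p,[pt(t,.11,0,.03),pt(t,.11,t[4],.016),pp+R@TT]).round(1).tolist(), s['q'].round(2))
im,p=snap("side"); cv2.imwrite("pics/s7.png",cv2.resize(im[200:360,200:400],None,fx=3.5,fy=3.5,interpolation=cv2.INTER_CUBIC))
E
```

```text
{'rad': np.float64(0.1101), 'q': np.float64(6.282), 'h': np.float64(0.0506), 'f': array([-0.5, -0.6, -0.2]), 'op': 0.18}
(array([ 0.02, -0.04,  0.05]), np.float64(-0.1))
pred eye, hole, tip px [[322.5, 143.6], [455.5, 136.3], [322.3, 167.9]] [-0.19  0.68 -0.39  2.04  0.51  0.52 -0.9 ]
```

View pics/w7c.png

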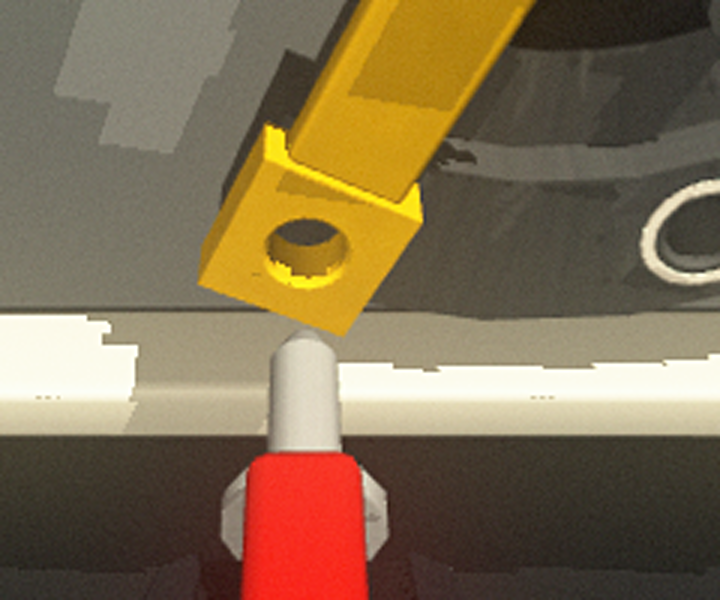

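View pics/s7.png

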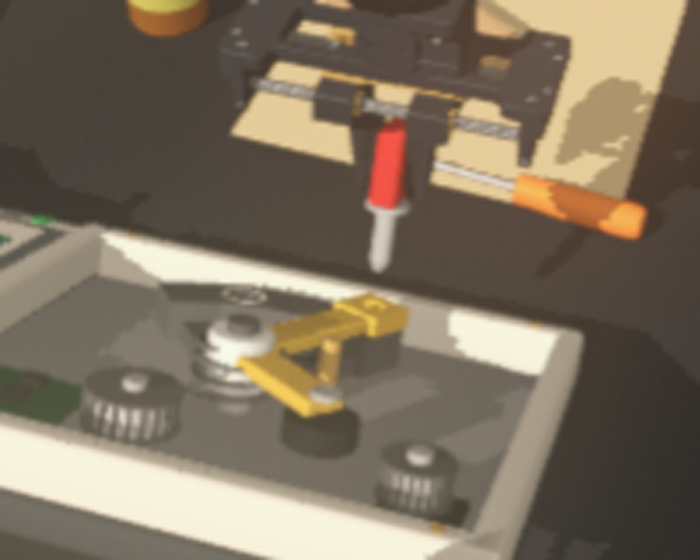

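```bash
python3 - <<'E'
from fit import *
t=np.load("t.npy"); pp,R,s=tool(); b=vision.camera_params("side")
print("side eye, tip pred",proj(b,[pt(t,.11,0,.03),pp+R@TT]).round(1).tolist(),"obs eye (306.6,286.9) tip (308.6,276.6)")
print(T(.11,0,.036),T(.11,0,.028),T(.11,0,.020))
E
```

```text
side eye, tip pred [[305.5, 286.7], [306.8, 277.3]] obs eye (306.6,286.9) tip (308.6,276.6)
(array([-0.01, -0.71,  1.3 ]), np.float64(-0.1)) (array([-0.01, -1.11,  1.99]), np.float64(-0.1)) (array([-0.01, -1.51,  2.69]), np.float64(-0.1))
```

send_rows(series=[{"delta_pos": [0, -0.3, 0.5], "turn": 0, "jaw": 1}, {"delta_pos": [0, -0.6, 1.1], "turn": 0, "jaw": 1}, {"delta_pos": [0, -0.85, 1.5], "turn": 0, "jaw": 1}, {"delta_pos": [0, -1.0, 1.8], "turn": 0, "jaw": 1}, {"delta_pos": [0, -1.1, 2.0], "turn": 0, "jaw": 1}, {"delta_pos": [0, -1.1, 2.0], "turn": 0, "jaw": 1}])

```text
clock: 9.63
tool_pos: [0.4613, 0.1739, 0.1437]
eef_rot: [1.0, 0.027, -0.0, 0.0]
contact_force: [-0.2, 0.3, -0.9]
opening: 0.176
```

```bash
python3 - <<'E'
from fit import *
im,p=snap("wrist"); cv2.imwrite("pics/w8c.png",cv2.resize(im[60:260,220:460],None,fx=3,fy=3,interpolation=cv2.INTER_CUBIC))
print(tipnow()); print(T(.11,0,.020))
im,p=snap("side"); cv2.imwrite("pics/s8.png",cv2.resize(im[200:360,200:400],None,fx=3.5,fy=3.5,interpolation=cv2.INTER_CUBIC))
E
```

```text
{'rad': np.float64(0.1108), 'q': np.float64(6.277), 'h': np.float64(0.0269), 'f': array([ 0.3, -0.3, -0.2]), 'op': 0.18}
(array([ 0.1 , -0.38,  0.58]), np.float64(-0.0))
```

View pics/w8c.png

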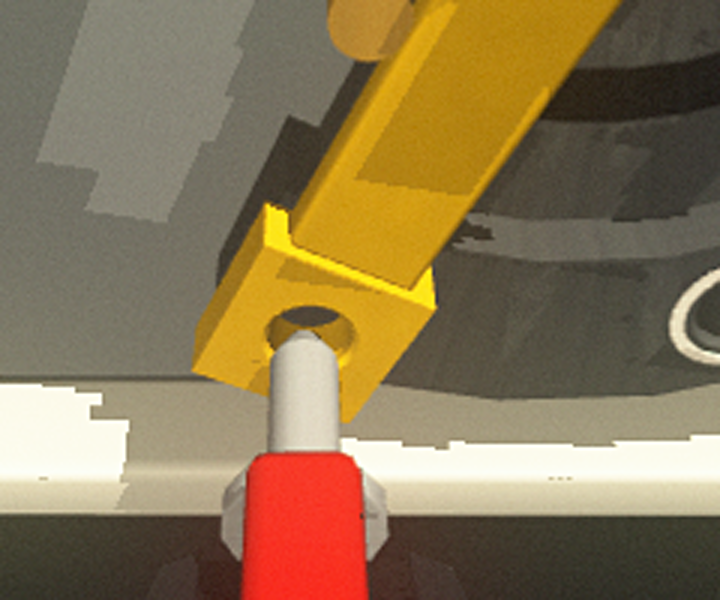

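View pics/s8.png

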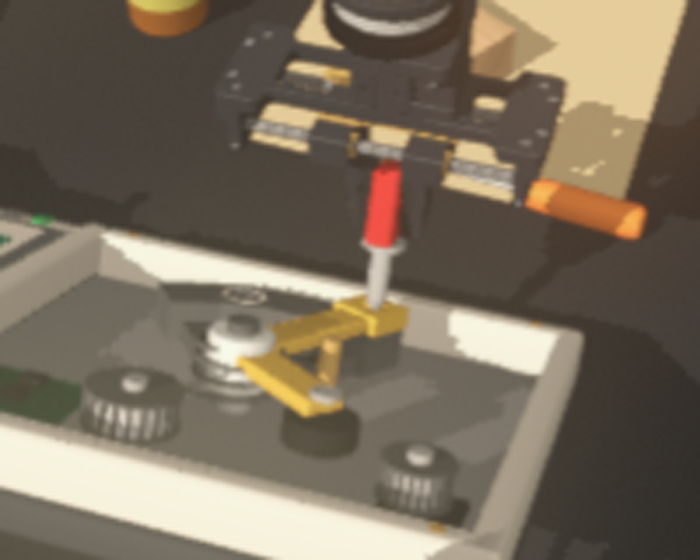

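send_rows(series=[{"delta_pos": [0.1, -0.1, 0.1], "turn": 0, "jaw": 1}, {"delta_pos": [0.15, -0.2, 0.2], "turn": 0, "jaw": 1}, {"delta_pos": [0.15, -0.3, 0.4], "turn": 0, "jaw": 1}, {"delta_pos": [0.15, -0.42, 0.6], "turn": 0, "jaw": 1}, {"delta_pos": [0.15, -0.42, 0.6], "turn": 0, "jaw": 1}])

```text
clock: 10.15
tool_pos: [0.4627, 0.1785, 0.1379]
eef_rot: [1.0, 0.027, -0.0, -0.0]
contact_force: [-0.5, 1.8, -1.2]
opening: 0.176
```

```bash
python3 - <<'E'
from fit import *
im,p=snap("wrist"); cv2.imwrite("pics/w9c.png",cv2.resize(im[60:260,220:460],None,fx=3,fy=3,interpolation=cv2.INTER_CUBIC))
print(tipnow()); print(T(.11,0,.020))
for q in (0.1,.2,.3,.4,.5,.6,.7,.761,.8): print(q,T(.11,q,.0195)[0])
E
```

```text
{'rad': np.float64(0.109), 'q': np.float64(0.001), 'h': np.float64(0.0194), 'f': array([ 0.2,  1.3, -0.8]), 'op': 0.177}
(array([-0.06,  0.1 , -0.01]), np.float64(-0.0))
0.1 [0.96 0.44 0.24]
0.2 [2.01 0.72 0.41]
0.3 [3.09 0.91 0.52]
0.4 [4.18 1.   0.57]
0.5 [5.28 1.   0.57]
0.6 [6.37 0.9  0.52]
0.7 [7.45 0.71 0.41]
0.761 [8.1  0.55 0.31]
0.8 [8.5  0.43 0.24]
```

View pics/w9c.png

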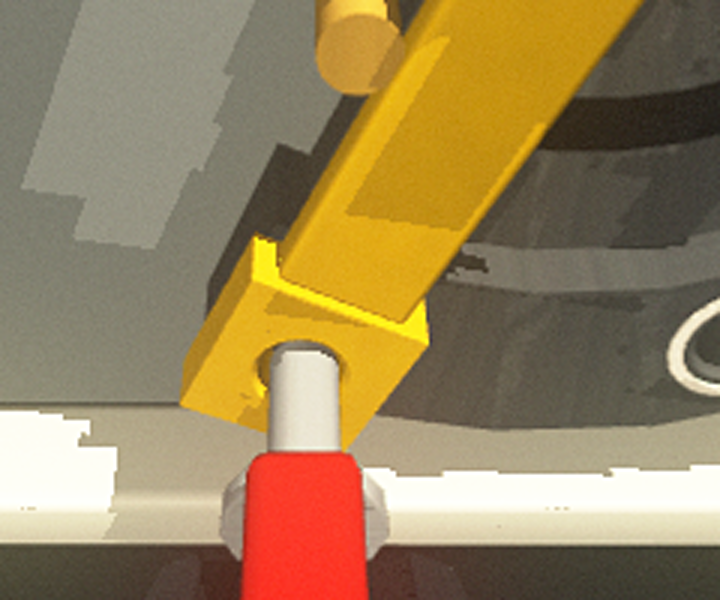

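send_rows(series=[{"delta_pos": [0.2, 0.2, 0.1], "turn": 0, "jaw": 1}, {"delta_pos": [0.6, 0.35, 0.17], "turn": 0, "jaw": 1}, {"delta_pos": [1.0, 0.45, 0.24], "turn": 0, "jaw": 1}, {"delta_pos": [1.5, 0.6, 0.33], "turn": 0, "jaw": 1}, {"delta_pos": [2.0, 0.72, 0.41], "turn": 0, "jaw": 1}, {"delta_pos": [2.5, 0.82, 0.47], "turn": 0, "jaw": 1}, {"delta_pos": [3.1, 0.91, 0.52], "turn": 0, "jaw": 1}, {"delta_pos": [3.1, 0.91, 0.52], "turn": 0, "jaw": 1}])

```text
clock: 10.87
tool_pos: [0.4952, 0.1718, 0.1331]
eef_rot: [1.0, 0.027, 0.0, -0.001]
contact_force: [-3.1, 5.3, 2.7]
opening: 0.177
```

```bash
python3 - <<'E'
from fit import *
im,p=snap("wrist"); cv2.imwrite("pics/w10c.png",cv2.resize(im[60:260,220:460],None,fx=3,fy=3,interpolation=cv2.INTER_CUBIC))
print(tipnow())
for q in (0.3,.4,.5,.6,.7,.761,.78,.8): print(q,T(.11,q,.0195)[0])
E
```

```text
{'rad': np.float64(0.109), 'q': np.float64(0.304), 'h': np.float64(0.0193), 'f': array([-3.2,  5.3,  3. ]), 'op': 0.175}
0.3 [-0.06  0.07  0.02]
0.4 [1.03 0.17 0.08]
0.5 [2.13 0.16 0.08]
0.6 [3.23 0.07 0.02]
0.7 [ 4.31 -0.13 -0.09]
0.761 [ 4.95 -0.29 -0.18]
0.78 [ 5.15 -0.34 -0.21]
0.8 [ 5.36 -0.41 -0.25]
```

View pics/w10c.png

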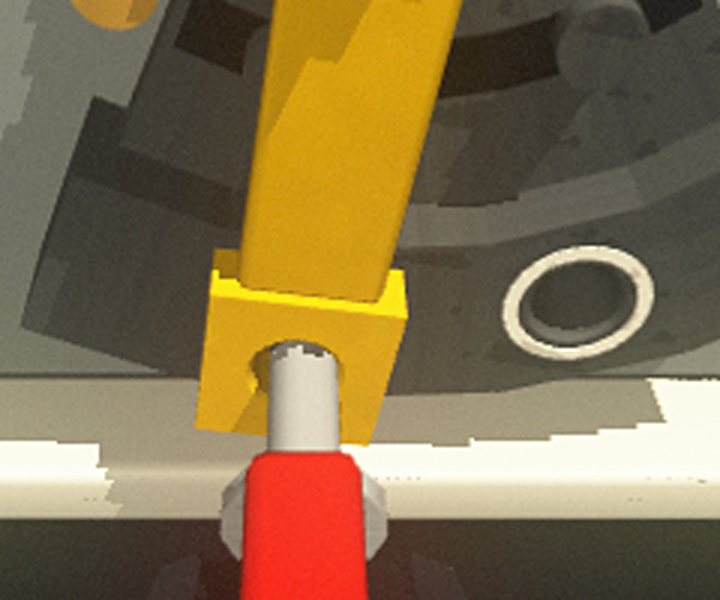

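send_rows(series=[{"delta_pos": [0.5, 0.0, 0.0], "turn": 0, "jaw": 1}, {"delta_pos": [1.1, 0.0, 0.0], "turn": 0, "jaw": 1}, {"delta_pos": [1.65, 0, 0.0], "turn": 0, "jaw": 1}, {"delta_pos": [2.2, 0, 0.0], "turn": 0, "jaw": 1}, {"delta_pos": [2.75, -0.05, -0.03], "turn": 0, "jaw": 1}, {"delta_pos": [3.3, -0.1, -0.06], "turn": 0, "jaw": 1}, {"delta_pos": [3.85, -0.2, -0.11], "turn": 0, "jaw": 1}, {"delta_pos": [4.4, -0.3, -0.17], "turn": 0, "jaw": 1}])

```text
clock: 11.58
tool_pos: [0.5353, 0.176, 0.1341]
eef_rot: [1.0, 0.027, -0.003, 0.0]
contact_force: [-7.1, 4.0, 2.3]
opening: 0.178
```

```bash
python3 - <<'E'
from fit import *
im,p=snap("wrist"); cv2.imwrite("pics/w11c.png",cv2.resize(im[60:260,220:460],None,fx=3,fy=3,interpolation=cv2.INTER_CUBIC))
print(tipnow())
for q in (.7,.761,.78,.8): print(q,T(.11,q,.0195)[0])
E
```

```text
{'rad': np.float64(0.1087), 'q': np.float64(0.693), 'h': np.float64(0.0193), 'f': array([-5.1,  3.7,  0.1]), 'op': 0.18}
0.7 [0.09 0.1  0.03]
0.761 [ 0.73 -0.06 -0.07]
0.78 [ 0.93 -0.12 -0.1 ]
0.8 [ 1.14 -0.18 -0.14]
```

View pics/w11c.png

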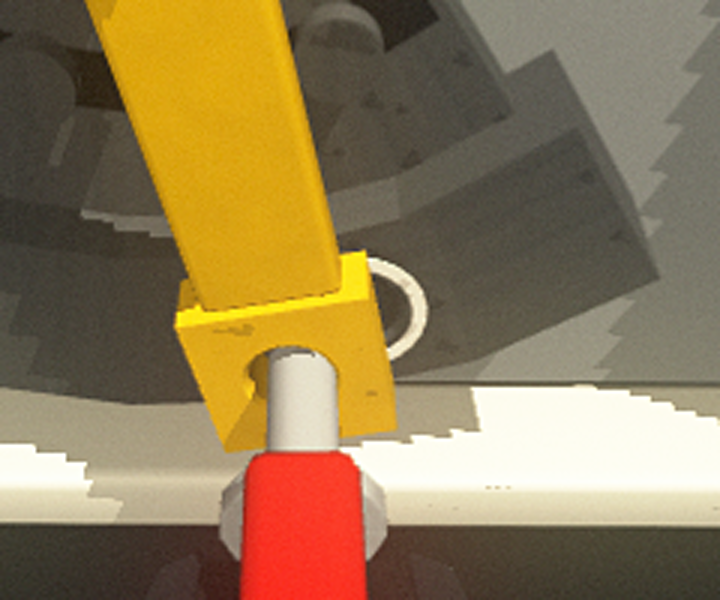

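send_rows(series=[{"delta_pos": [0.35, -0.08, -0.05], "turn": 0, "jaw": 1}, {"delta_pos": [0.7, -0.16, -0.1], "turn": 0, "jaw": 1}, {"delta_pos": [0.7, -0.16, -0.1], "turn": 0, "jaw": 1}, {"delta_pos": [0.7, -0.16, -0.1], "turn": 0, "jaw": 1}])

```text
clock: 11.97
tool_pos: [0.5416, 0.1778, 0.1349]
eef_rot: [1.0, 0.027, -0.003, 0.0]
contact_force: [-7.0, 3.0, 1.3]
opening: 0.172
```

```bash
python3 - <<'E'
from fit import *
im,p=snap("wrist"); np.save("w12E.npy",p['extrinsics']); cv2.imwrite("pics/w12c.png",cv2.resize(im[60:260,220:460],None,fx=3,fy=3,interpolation=cv2.INTER_CUBIC))
print(tipnow()); t=np.load("t.npy")
print("hole px in crop", (proj(p,pt(t,.11,t[4],.016))[0]-[220,60])*3)
for q,h in ((.761,.0195),(.761,.01),(.761,0),(.761,-.008)): print(q,h,T(.11,q,h)[0])
E
```

```text
{'rad': np.float64(0.1088), 'q': np.float64(0.739), 'h': np.float64(0.0192), 'f': array([-6.5,  4.4,  1.5]), 'op': 0.175}
hole px in crop [318.40577573 315.39501615]
0.761 0.0195 [ 0.23  0.06 -0.  ]
0.761 0.01 [ 0.23 -0.42  0.82]
0.761 0 [ 0.24 -0.92  1.68]
0.761 -0.008 [ 0.24 -1.32  2.38]
```

View pics/w12c.png

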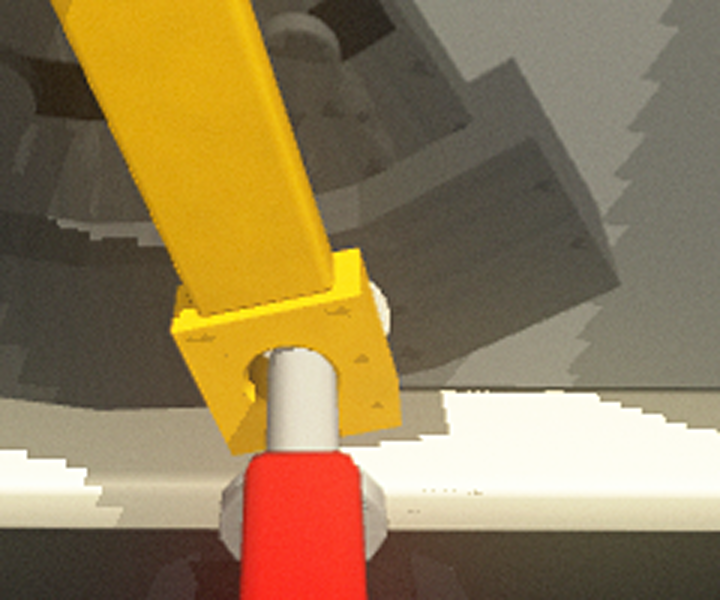

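send_rows(series=[{"delta_pos": [0.3, 0.0, 0.0], "turn": 0, "jaw": 1}, {"delta_pos": [0.3, -0.1, 0.2], "turn": 0, "jaw": 1}, {"delta_pos": [0.3, -0.24, 0.4], "turn": 0, "jaw": 1}, {"delta_pos": [0.3, -0.36, 0.6], "turn": 0, "jaw": 1}, {"delta_pos": [0.3, -0.48, 0.82], "turn": 0, "jaw": 1}, {"delta_pos": [0.3, -0.48, 0.82], "turn": 0, "jaw": 1}])

```text
clock: 12.52
tool_pos: [0.5443, 0.1827, 0.1268]
eef_rot: [1.0, 0.027, -0.003, 0.001]
contact_force: [-6.5, 2.8, 2.5]
opening: 0.178
```

```bash
python3 - <<'E'
from fit import *
im,p=snap("wrist"); cv2.imwrite("pics/w13c.png",cv2.resize(im[60:260,220:460],None,fx=3,fy=3,interpolation=cv2.INTER_CUBIC))
print(tipnow(),r.get_state()['moment'].round(2)); t=np.load("t.npy")
print("hole px in crop", (proj(p,pt(t,.11,t[4],.016))[0]-[220,60])*3)
for q,h in ((.761,.01),(.761,0),(.761,-.008)): print(q,h,T(.11,q,h)[0])
E
```

```text
{'rad': np.float64(0.1097), 'q': np.float64(0.765), 'h': np.float64(0.0098), 'f': array([-7.1,  2.3,  2.9]), 'op': 0.175} [0.84 1.64 0.17]
hole px in crop [302.11445424 351.59589868]
0.761 0.01 [-0.07  0.05  0.01]
0.761 0 [-0.06 -0.45  0.87]
0.761 -0.008 [-0.06 -0.85  1.57]
```

View pics/w13c.png

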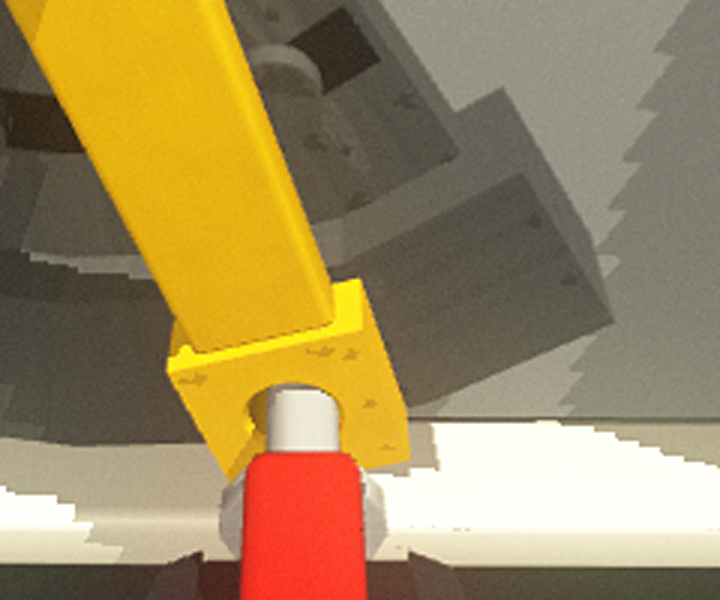

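send_rows(series=[{"delta_pos": [0, -0.12, 0.22], "turn": 0, "jaw": 1}, {"delta_pos": [0, -0.26, 0.46], "turn": 0, "jaw": 1}, {"delta_pos": [0, -0.4, 0.7], "turn": 0, "jaw": 1}, {"delta_pos": [0, -0.54, 0.94], "turn": 0, "jaw": 1}, {"delta_pos": [0, -0.68, 1.18], "turn": 0, "jaw": 1}, {"delta_pos": [0, -0.8, 1.4], "turn": 0, "jaw": 1}, {"delta_pos": [0, -0.8, 1.4], "turn": 0, "jaw": 1}])

```text
clock: 13.15
tool_pos: [0.5439, 0.1905, 0.1127]
eef_rot: [1.0, 0.027, -0.003, 0.001]
contact_force: [-6.9, 2.7, 1.9]
opening: 0.175
```

```bash
python3 - <<'E'
from fit import *
im,p=snap("wrist"); cv2.imwrite("pics/w14c.png",cv2.resize(im[60:260,220:460],None,fx=3,fy=3,interpolation=cv2.INTER_CUBIC))
print(tipnow(),r.get_state()['moment'].round(2))
for q,h in ((.761,-.008),(.761,-.01)): print(q,h,T(.11,q,h)[0])
im,p=snap("side"); cv2.imwrite("pics/s14.png",cv2.resize(im[200:360,200:400],None,fx=3.5,fy=3.5,interpolation=cv2.INTER_CUBIC))
E
```

```text
{'rad': np.float64(0.1099), 'q': np.float64(0.765), 'h': np.float64(-0.0063), 'f': array([-7. ,  3.7,  1.8]), 'op': 0.18} [0.71 1.55 0.12]
0.761 -0.008 [-0.07 -0.06  0.16]
0.761 -0.01 [-0.07 -0.16  0.33]
```

View pics/w14c.png

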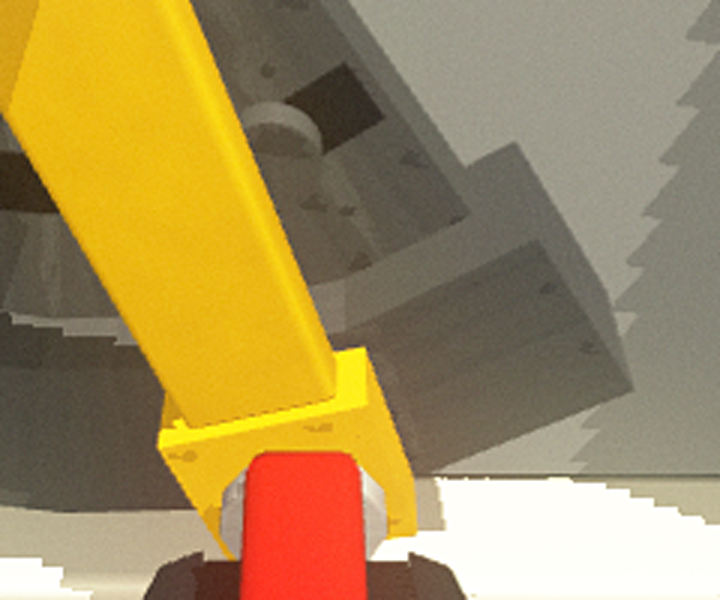

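View pics/s14.png

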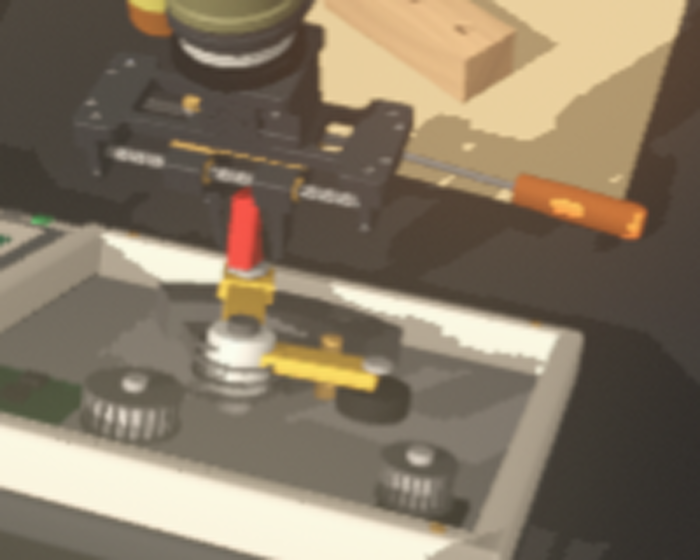

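send_rows(series=[{"delta_pos": [0, -0.05, 0.09], "turn": 0, "jaw": 1}, {"delta_pos": [0, -0.1, 0.17], "turn": 0, "jaw": 1}, {"delta_pos": [0, -0.15, 0.26], "turn": 0, "jaw": 1}, {"delta_pos": [0, -0.15, 0.26], "turn": 0, "jaw": 1}])

```text
clock: 13.58
tool_pos: [0.5442, 0.1915, 0.1112]
eef_rot: [1.0, 0.027, -0.003, 0.001]
contact_force: [-7.6, 1.7, 9.7]
opening: 0.174
```

```bash
python3 - <<'E'
from fit import *
t=np.load("t.npy"); o,Rp=plate(t)
print(tipnow(),"plate force",(Rp.T@r.get_state()['contact_force']).round(1))
E
```

```text
{'rad': np.float64(0.1101), 'q': np.float64(0.769), 'h': np.float64(-0.0081), 'f': array([-7.6,  1.7,  9.7]), 'op': 0.174} plate force [6.7 7.5 7.3]
```

send_rows(series=[{"delta_pos": [0, -0.05, 0.09], "turn": 0, "jaw": 1}, {"delta_pos": [-0.1, -0.05, 0.09], "turn": 0, "jaw": 1}, {"delta_pos": [-0.2, -0.05, 0.09], "turn": 0, "jaw": 1}, {"delta_pos": [-0.2, -0.05, 0.09], "turn": 0, "jaw": 1}])

```text
clock: 13.92
tool_pos: [0.5433, 0.1912, 0.1109]
eef_rot: [1.0, 0.026, -0.002, 0.001]
contact_force: [-6.1, -0.1, 14.0]
opening: 0.175
```

```bash
python3 - <<'E'
from fit import *
t=np.load("t.npy"); o,Rp=plate(t)
print(tipnow(),"plate force",(Rp.T@r.get_state()['contact_force']).round(1))
E
```

```text
{'rad': np.float64(0.1101), 'q': np.float64(0.762), 'h': np.float64(-0.0082), 'f': array([-6.1, -0.1, 14. ]), 'op': 0.175} plate force [ 7.2  6.1 12.1]
```

send_rows(series=[{"delta_pos": [-0.1, 0.08, -0.15], "turn": 0, "jaw": 1}, {"delta_pos": [-0.1, 0.08, -0.15], "turn": 0, "jaw": 0.7}, {"delta_pos": [-0.1, 0.08, -0.15], "turn": 0, "jaw": 0.4}, {"delta_pos": [-0.1, 0.08, -0.15], "turn": 0, "jaw": 0}, {"delta_pos": [-0.1, 0.08, -0.15], "turn": 0, "jaw": 0}, {"delta_pos": [-0.1, 0.08, -0.15], "turn": 0, "jaw": 0}, {"delta_pos": [-0.1, 0.08, -0.15], "turn": 0, "jaw": 0}, {"delta_pos": [-0.1, 0.08, -0.15], "turn": 0, "jaw": 0}])

```text
clock: 14.58
tool_pos: [0.5445, 0.1915, 0.1115]
eef_rot: [1.0, 0.026, 0.0, 0.0]
contact_force: [-0.0, 0.9, -0.7]
opening: 0.679
```

```bash
python3 - <<'E'
from fit import *
print(tipnow())
im,p=snap("side"); cv2.imwrite("pics/s15.png",cv2.resize(im[200:360,200:400],None,fx=3.5,fy=3.5,interpolation=cv2.INTER_CUBIC))
im,p=snap("wrist","w15")
E
```

```text
{'rad': np.float64(0.11), 'q': np.float64(0.775), 'h': np.float64(-0.0078), 'f': array([-0. ,  0.9, -0.7]), 'op': 0.679}
```

View pics/s15.png

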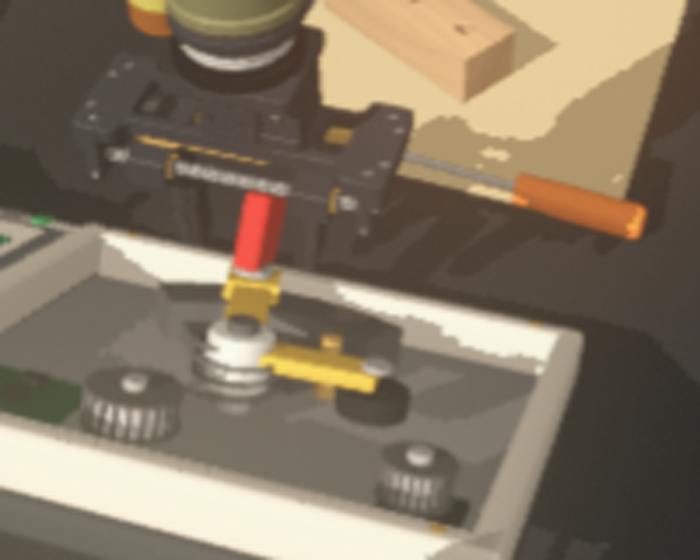

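View pics/w15.png

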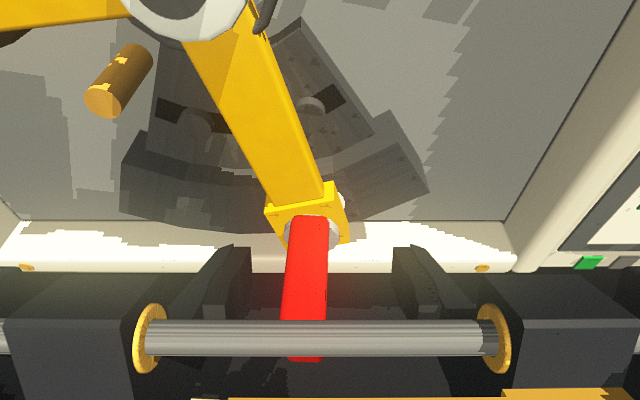

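send_rows(series=[{"delta_pos": [0, 0, 0], "turn": 0, "jaw": 0}, {"delta_pos": [0, 0, 0], "turn": 0, "jaw": 0}, {"delta_pos": [0, 0, -1], "turn": 0, "jaw": 0}, {"delta_pos": [0, 0, -3], "turn": 0, "jaw": 0}, {"delta_pos": [0, 0, -6], "turn": 0, "jaw": 0}, {"delta_pos": [0, 0, -9], "turn": 0, "jaw": 0}, {"delta_pos": [0, 2, -11], "turn": 0, "jaw": 0}, {"delta_pos": [0, 2, -11], "turn": 0, "jaw": 0}])

```text
clock: 15.35
tool_pos: [0.548, 0.1693, 0.2262]
eef_rot: [1.0, 0.025, 0.004, 0.0]
contact_force: [-0.3, -0.6, -0.5]
opening: 1.0
```

```bash
python3 - <<'E'
from fit import *
s=r.get_state(); print(s['tool_pos'],s['contact_force'])
im,p=snap("side"); cv2.imwrite("pics/s16.png",cv2.resize(im[230:330,230:360],None,fx=6,fy=6,interpolation=cv2.INTER_CUBIC)); np.save("s16.npy",im)
im,p=snap("wrist","w16"); np.save("w16E.npy",p['extrinsics']); cv2.imwrite("pics/w16c.png",cv2.resize(im[60:260,220:460],None,fx=3,fy=3,interpolation=cv2.INTER_CUBIC))
t=np.load("t.npy"); o,Rp=plate(t)
for q in (.72,.74,.76,.78): print(q,((proj(p,[pt(t,.11,q,.03),pt(t,.11,q,.035),pt(t,.11,q,.083)])-[220,60])*3).round(0).tolist())
E
```

```text
[0.54796874 0.16927347 0.22616562] [-0.31084386 -0.59354853 -0.51598639]
0.72 [[273.0, 252.0], [273.0, 265.0], [270.0, 406.0]]
0.74 [[282.0, 250.0], [282.0, 263.0], [280.0, 404.0]]
0.76 [[290.0, 248.0], [290.0, 260.0], [289.0, 402.0]]
0.78 [[298.0, 245.0], [298.0, 258.0], [299.0, 400.0]]
```

View pics/s16.png

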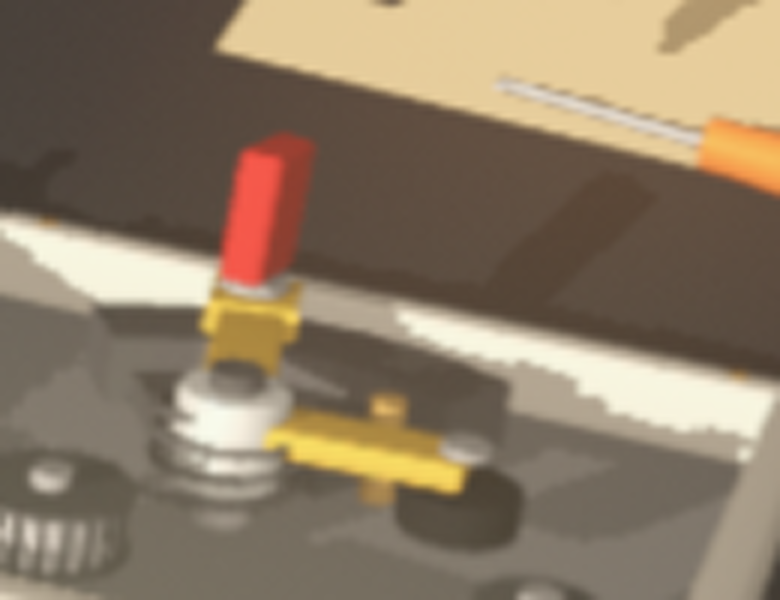

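View pics/w16c.png

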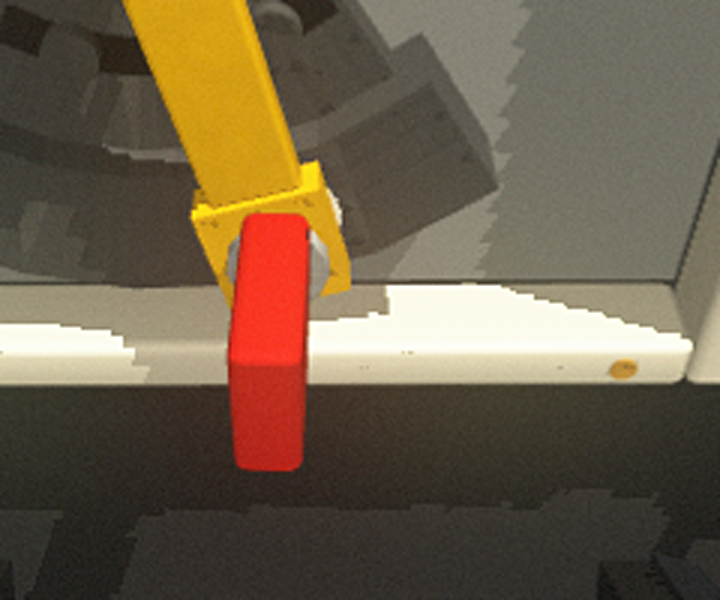

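```bash
python3 - <<'E'
from fit import *
t=np.load("t.npy"); b=vision.camera_params("side"); a=vision.camera_params("scene")
pw=vision.camera_params("wrist"); pw['extrinsics']=np.load("w16E.npy")
for q in (.72,.74): print("side crop pred eye top, collar top, handle top",((proj(b,[pt(t,.11,q,.03),pt(t,.11,q,.035),pt(t,.11,q,.083)])-[230,230])*6).round(0).tolist())
# handle top centre triangulated wrist+side
X,res=tri([(pw,(220+269/3,60+415/3)),(b,(230+277/6,230+146/6))]); print(X,res)
o,Rp=plate(t); print("handle top in plate (expect h .083)",(Rp.T@(X-o)).round(4)); l=Rp.T@(X-o)
C,res=tri([(pw,(220+279/3,60+265/3)),(b,(230+252/6,230+288/6))]); lc=Rp.T@(C-o); print("collar",lc.round(4),res)
print("hole",[(.11*np.cos(A0+q)).round(4) for q in (.757,)],[(.11*np.sin(A0+q)).round(4) for q in (.757,)])
im,p=snap("scene"); cv2.imwrite("pics/sc16.png",cv2.resize(im[80:180,310:430],None,fx=6,fy=6,interpolation=cv2.INTER_CUBIC)); cv2.imwrite("pics/sc16f.png",im)
print("scene crop pred",((proj(p,[pt(t,.11,.74,.03),pt(t,.11,.74,.035),pt(t,.11,.74,.083)])-[310,80])*6).round(0).tolist())
E
```

```text
side crop pred eye top, collar top, handle top [[250.0, 289.0], [252.0, 275.0], [270.0, 146.0]]
side crop pred eye top, collar top, handle top [[244.0, 288.0], [246.0, 275.0], [264.0, 145.0]]
[0.53862833 0.17607534 0.13499031] [np.float64(0.0004994266063185384), np.float64(0.0004994266063182904)]
handle top in plate (expect h .083) [-0.1106 -0.0285  0.0818]
collar [-0.1117 -0.0305  0.0283] [np.float64(0.00012646606381730563), np.float64(0.00012646606381737978)]
hole [np.float64(-0.1049)] [np.float64(-0.0332)]
scene crop pred [[338.0, 419.0], [337.0, 415.0], [318.0, 372.0]]
```

View pics/sc16.png

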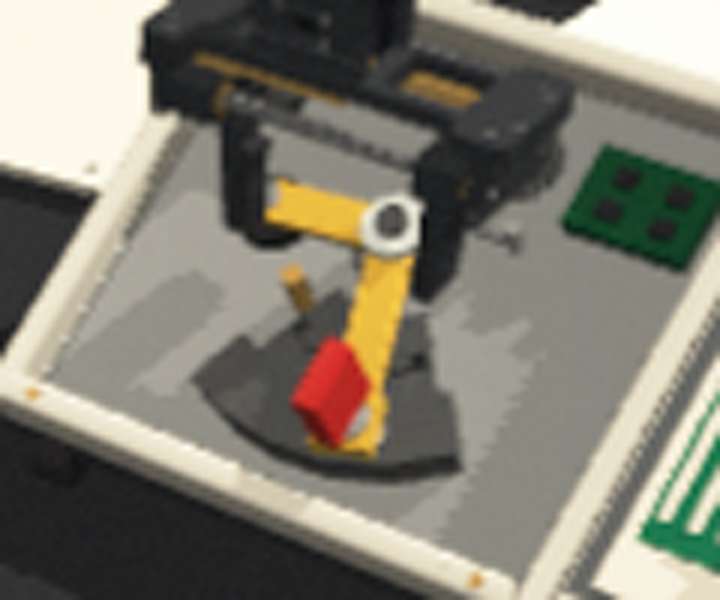

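View pics/sc16f.png

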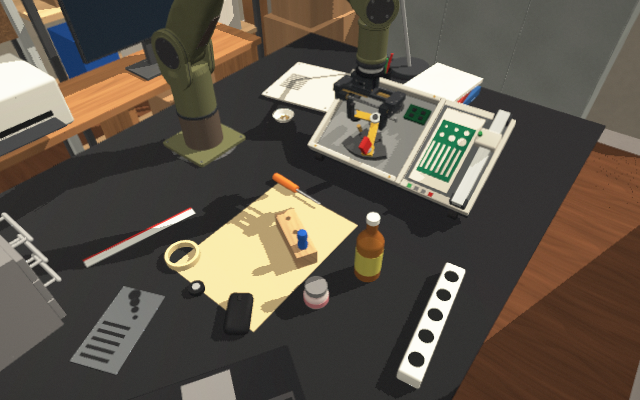

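send_rows(series=[{"delta_pos": [0, 2, -1], "turn": 0, "jaw": 0}, {"delta_pos": [0, 4, -2], "turn": 0, "jaw": 0}, {"delta_pos": [0, 6, -3], "turn": 0, "jaw": 0}, {"delta_pos": [0, 6, -3], "turn": 0, "jaw": 0}, {"delta_pos": [0, 6, -3], "turn": 0, "jaw": 0}, {"delta_pos": [0, 6, -3], "turn": 0, "jaw": 0}])

```text
clock: 16.0
tool_pos: [0.5477, 0.1132, 0.2505]
eef_rot: [1.0, 0.027, -0.001, -0.001]
contact_force: [1.1, 0.2, 0.1]
opening: 1.003
```

```bash
python3 - <<'E'
from fit import *
s=r.get_state(); print(s['tool_pos'],s['contact_force'],s['qd'].round(3))
im,p=snap("side","s17"); d=cv2.absdiff(im,np.load("s16.npy"))[245:330,260:300].max(2); print("changed px near the pin",(d>40).sum())
cv2.imwrite("pics/s17c.png",cv2.resize(im[230:330,230:360],None,fx=6,fy=6,interpolation=cv2.INTER_CUBIC))
E
```

```text
[0.54767698 0.11324365 0.25053238] [1.10664254 0.19021365 0.14774472] [-0.013  0.002 -0.007 -0.001  0.001  0.001  0.001]
changed px near the pin 0
```

View pics/s17c.png

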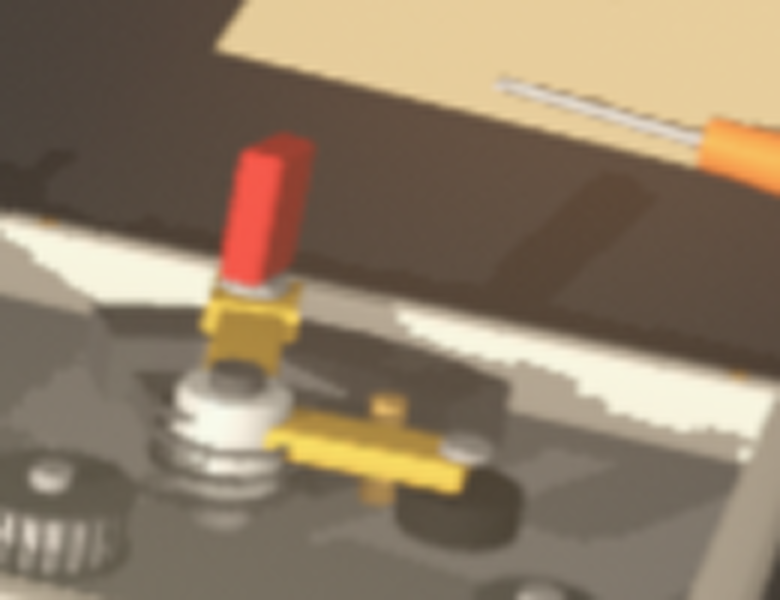

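The picture shows the pin with its collar down on the eye block at about (252, 288) in the crop. The arm is held back, and nothing near the pin has changed since the previous view, so I'm handing in the job.

```bash
python3 -c "
from plant import order
print(order.finish_job())"
```

```text
the job is handed in; nothing more can be done
None
```

The tensioner arm is swung back and locked by the red-handled pin, and the job is handed in at about 16 s. The tool only points straight down, so I tilted the pin in the jaws against the rim of its own hole, to 31° by the wrist camera. I then put it through the eye, swung the arm to about 0.76 rad with it, and pushed it down into the quadrant hole.

**Pin home:** while pressing, the estimated tip height stopped at -8.2 mm (fully home is -8 mm), with about 12 N of push along the pin. After release, the handle top measured 81.8 mm from the camera views, against 83 mm expected. My estimate of the collar's centre came out about 2 to 5 mm low, roughly at the eye's top face; I read that as pixel-picking error.

**Pin alone holding:** after I let go, the pin settled with a lean of a few degrees in its clearance, and the arm eased back to about 0.72–0.74 rad against the pin. Between two side views about 0.8 s apart, nothing near the pin changed.

**Robot clear:** the gripper is open and well away from everything, with about 1 N on the wrist, which is noise. The highest contact force I read was about 15 N.

**Other things:** by eye in the last overall view, they are where they started. I did not measure them.

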